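Gauge a milling blank with the flip stop of a cutting jig

ROBOT

A 7-joint arm with a two-finger parallel gripper is mounted at the origin on a cart in front of the work surface, level with it; the furniture and walls round the work are solid. World frame = base frame: x ahead of the robot, y to its left, z up, the work surface at z = 0. Lengths are in mm, angles in rad, forces in N, time in s.
With the tool pointing down it reaches from about 400 to 875 mm from the base axis. Payload 4.4 kg.
Tool frame: the origin (TCP) lies at the very end of the fingers, on their centre line; the grasp point (between the pads) lies 19 mm behind it (ctrl.pinch_z is the z of the grasp point in the tool frame, in mm); z points along the fingers, x is the direction in which the jaws open and shut, and the axes are right-handed (so a half turn about z gives the same grasp; the last joint's range is limited). The gripper opens to 85 mm and grips with 20 to 120 N. Pads are 22 mm wide; open, the fingers measure 114 mm over their backs; the gripper's body (76 mm by 85 mm) begins 54 mm behind the grasp point. The pads swing forward as they close: fully open they stand 13 mm farther back than shut.
Start: joints at [-1.318, 0.628, 0.038, 1.517, -0.027, 0.996, -0.02], TCP at [203.704, 617.27, 231.313] pointing down, gripper open.
Joint ranges: [-3.06, 3.06], [-0.37, 2.12], [-1.25, 1.32], [0.18, 2.47], [-1.1, 4.24], [0.23, 1.98], [-2.94, 2.94]. Speed limits (rad/s): [2.57, 2.57, 3.14, 3.14, 3.14, 3.14, 3.14].

INTERFACE

Orientations are given as [roll, pitch, yaw] about the fixed x, y, z axes, in that order (R = Rz(yaw) Ry(pitch) Rx(roll)).
In Python, from cell import sensors, get_image, order, ctrl gives the robot as it stands.
- The arm moves only by the tool arm_command, never from a script. Its argument "rows" is a list that holds one entry, the list of rows, each a list of 6 numbers: the shift along the tool's x, y, z in mm, then the turn, a rotation vector about the tool's x, y, z in degrees. A call has 1 to 20 rows; each row is the pose to reach, as a shift and turn from the pose commanded when the call began, along the tool's axes at that moment; what a row does not reach only later rows make up. A row lasts 1/12 s, in which the tool goes at most 41.7 mm and 7.16 degrees, less where a joint would pass 70% of its speed; a pose out of reach is approached as far as the arm can. A call with a gripper value outside its range is refused whole. "claw" is the opening, from -1 (shut) to 1 (fully open), set as the call begins (left out, the last holds). The fingers move at their own pace and stop on an object; the grip force is fixed at half the most. Time passes only in rows, so rows that repeat a pose let the fingers close. It gives the time, the measured TCP pose, the force and the opening at its end, in the units of the state.
- sensors.read_state(): the state, without advancing time (a new reading comes with each control period).
- get_image(name): name is "scene" or "side" or "wrist"; returns a dict with "pixels" (400x640x3 uint8, red, green, blue), "z_map" (400x640 float32, mm along the optical axis (not along the pixel's ray), 0 where there is no reading), "K" (3x3 intrinsics, pixels), "pose" (4x4, takes a point from camera to world coordinates). Camera axes: x right, y up, looking along -z (the intrinsics and any distortion apply to the point x, -y, -z); pixel columns grow to the right and rows downward; lengths in mm; the calibration is good to about 2 mm. A picture is of the moment at which its call begins.
- order.finish_job(): hands the job in, once; it reports no verdict.
The state is a dict: "clock": time; "qpos": joint angles; "qd": joint speeds; "tau": joint torques, N m; "eef_pos": TCP position; "tool_rot": TCP orientation; "force": force on the tool from outside, world axes, zero at the start; "torque": the same for the moment, N m; "width": finger opening in mm.
Only numpy, scipy, OpenCV 4.12 (cv2) and the standard library are available. Lean on these libraries where they do the work, as an engineer would, in place of code of your own. Each camera call takes 0.05 s, during which the arm holds its last target.

TASK

Set the longest of the three white milling blanks in the cutting jig: first flip the jig's stop fully down, then stand the blank on the bed, flat along the fence, with its plain end (the one without the steel mandrel) butted against the lowered stop. Then flip the stop fully up again and leave the blank exactly where it was gauged, without disturbing the two other blanks or the things standing about.

Things in the scene. Friction and masses are not known exactly. Their poses are not given: they have to be found in the camera images.
- jig: Fixed cutting jig; origin: centre of underside, z up. Grey bed 100 (x) by 260 (y), top at 8 mm. Low steel fence along y on the far side: face at x = +30 (blank lies on its -x side), 15 thick, top at 22 mm. The flip stop is hinged on top of the fence near the -y end; its cheeks (to 44 mm high, y -117 to -85) stand behind the fence face. A dark saw kerf crosses the bed at y = -32.
- stop (a joint): Flip stop angle, rad. 0 = fully down: arm level, out over the bed across the fence, a rigid end stop; grows as the arm swings up and back about an axis along the jig's y; 1.75 = fully up at its limit, leaning back past upright. Stiff (about 1.5 N at the knob), stays where left. At angle q the knob is 67*cos(q) mm from the hinge towards jig -x and 67*sin(q) above it.
- stop_hinge (a point): On the stop's hinge axis, mid-width; at (37, -101, 34) mm in the jig's frame.
- stop_knob (a point): Centre of the black knob at the free end of the flip stop: a cylinder of diameter 18, 24 long, its axis along the jig's y, 67 mm from the hinge. It can be pinched on its two flat ends from above and turns between the fingers while the arm swings. The arm behind it is a steel bar 18 wide (jig y), 16 thick. Lowered, the knob's centre is 34 mm above the trolley.
- gauge_corner (a point): Where the face of the lowered stop meets the fence face on the bed top: (30, -92, 8) mm in the jig's frame. The stop's face looks to the jig's +y.
- blank_long_center (a point): Centre of the long milling blank (the one to gauge): white rectangular bar 115 long (x), 30 wide (y), 50 high (z), standing on its 30 mm side, with a steel mandrel 12 thick and 14 long on its +x end. The point is the middle of the bar without mandrel, 25 mm above its underside.
- blank_middle_center (a point): Centre of the middle-length milling blank (leave it alone): white rectangular bar 95 long (x), 30 wide (y), 50 high (z), standing on its 30 mm side, with a steel mandrel 12 thick and 14 long on its +x end. The point is the middle of the bar without mandrel, 25 mm above its underside.
- blank_short_center (a point): Centre of the short milling blank (leave it alone): white rectangular bar 75 long (x), 30 wide (y), 50 high (z), standing on its 30 mm side, with a steel mandrel 12 thick and 14 long on its +x end. The point is the middle of the bar without mandrel, 25 mm above its underside.
- blank_long_end (a point): Centre of the plain end face (no mandrel) of the long blank, 57.5 mm from its centre on its -x side.
- timer: Bystander: white kitchen timer, 62x62x21, in mm; origin at the centre of its underside.
- bur_block: Bystander: blue block with clear lid, 46x62x34, in mm; origin at the centre of its underside.
- dropper_bottle: Bystander: brown dropper bottle, diameter 33, 102 high, in mm; origin at the centre of its underside.
- dappen_dish: Bystander: small glass dish, diameter 33, 26 high, in mm; origin at the centre of its underside.
- sharps_pot: Bystander: yellow pot with red lid, diameter 64, 78 high, in mm; origin at the centre of its underside.
- cotton_jar: Bystander: clear lidded jar, diameter 72, 96 high, in mm; origin at the centre of its underside.
- steel_bowl: Bystander: steel bowl, diameter 89, 56 high, in mm; origin at the centre of its underside.
Mind the look-alikes: they are no part of the job. What is shaped like the part that bears blank_long_center but purple is not meant.

How it is judged (in metres and radians):
On the way, in this order (a step that is already met when the one before it is completed fails the run):
1. the stop is fully down (within 0.06 rad) (value of joint stop below 0.06 rad), for 0.2 s.
2. with the stop still down, the long blank stands along the fence with its plain end against the stop (both within 2.5 mm) (value of joint stop below 0.06 rad and y of blank_long_end in the frame of jig between -0.0945 and -0.0895 m and x of blank_long_center in the frame of jig between 0.0125 and 0.0175 m and z of blank_long_center in the frame of jig between 0.03 and 0.037 m and angle between the x axis of blank_long_center and the y axis of jig, either way round below 0.04 rad and angle between blank_long_center's own z axis and vertical below 0.05 rad), for 0.3 s.
At the end, for the whole second after the job is handed in: The stop is fully up (over 1.6 rad); the long blank stands at rest and upright (within 0.05 rad) on the bed, along the fence (within 0.04 rad and 3 mm), its plain end within 3 mm of where the lowered stop's face was (value of joint stop above 1.6 rad and y of blank_long_end in the frame of jig between -0.095 and -0.089 m and x of blank_long_center in the frame of jig between 0.012 and 0.018 m and z of blank_long_center in the frame of jig between 0.03 and 0.037 m and angle between the x axis of blank_long_center and the y axis of jig, either way round below 0.04 rad and angle between blank_long_center's own z axis and vertical below 0.05 rad and linear speed of blank_long below 0.01 m/s); the robot touches nothing.
It fails at once if a blank that is to be left alone is shifted over 30 mm or knocked over (distance of any of blank_middle_center, blank_short_center from where it was at the start of the episode above 0.03 m or angle between any of blank_middle_center, blank_short_center's own z axis and vertical above 0.5 rad).
It fails at once if a bystander is shifted over 30 mm or knocked over (distance of any of timer, bur_block, dropper_bottle, dappen_dish, sharps_pot, cotton_jar, steel_bowl from where it was at the start of the episode above 0.03 m or angle between any of timer, bur_block, dropper_bottle, dappen_dish, sharps_pot, cotton_jar, steel_bowl's own z axis and vertical above 0.5 rad).
It also fails if it takes over 64 s, if anything falls off the work surface, if the arm or the gripper's body presses on something with over 40 N, if the wrist force passes 120 N, or if a joint passes its speed limit or range.

## Working session

There is one attempt and no reset: what is moved stays moved. The work goes in short steps, Python scripts to look and compute and a tool call to move; the robot and the scene stay as the last step left them, time stands still between calls to the robot, and variables do not carry over. Pictures are saved under pics/ and viewed, and the job is handed in when it is done.

Besides the shell and the picture viewer there is one more tool, called after "Call:" in YAML: its name, and indented under it one key for each argument. arm_command: Moves the arm, as the interface text tells. Its arguments: {"type":"object","properties":{"rows":{"type":"array","items":{"type":"array","items":{"type":"array","items":{"type":"number"}}}},"claw":{"type":"number"}},"required":["rows"]}

```bash
ls; mkdir -p pics
cat > h.py <<'E'
import numpy as np, cv2
from cell import sensors, get_image, order, ctrl
def save(name,fn):
    im=get_image(name); cv2.imwrite('pics/'+fn,cv2.cvtColor(im['pixels'],cv2.COLOR_RGB2BGR)); np.savez('pics/'+fn[:-4]+'.npz',**im); return im
def world(im,u,v,z=None):
    K=im['K'];P=im['pose']
    d=np.array([(u-K[0,2])/K[0,0],-(v-K[1,2])/K[1,1],-1.]); 
    dw=P[:3,:3]@d; o=P[:3,3]
    s=float(im['z_map'][int(round(v)),int(round(u))]) if z is None else (z-o[2])/dw[2]
    return o+s*dw
def cloud(im):
    K=im['K'];P=im['pose'];v,u=np.mgrid[:400,:640];s=im['z_map']
    c=np.stack([(u-K[0,2])/K[0,0]*s,-(v-K[1,2])/K[1,1]*s,-s],-1)
    return c@P[:3,:3].T+P[:3,3]
E
python3 - <<'E'
from h import *
for n in ['scene','side','wrist']:
    im=save(n,n+'0.png'); print(n,im['K'].tolist(),im['pose'].round(2).tolist())
s=sensors.read_state();print(s)
E
```

```text
pics
scene [[432.1722046821428, 0.0, 318.63393751418005], [0.0, 432.1722046821428, 192.68829003429536], [0.0, 0.0, 1.0]] [[0.85, 0.39, -0.36, 116.45], [-0.53, 0.62, -0.57, -677.21], [-0.0, 0.68, 0.74, 903.34], [0.0, 0.0, 0.0, 1.0]]
side [[499.34074724411505, 0.0, 331.72124537692906], [0.0, 499.34074724411505, 203.79489941920644], [0.0, 0.0, 1.0]] [[-1.0, -0.01, -0.02, 523.28], [-0.01, -0.36, 0.93, 1180.57], [-0.01, 0.93, 0.36, 523.1], [0.0, 0.0, 0.0, 1.0]]
wrist [[307.4247700269585, 0.0, 321.09376437752064], [0.0, 307.4247700269585, 194.65730979341168], [0.0, 0.0, 1.0]] [[0.31, -0.91, -0.27, 134.66], [0.95, 0.3, 0.09, 639.33], [-0.0, -0.29, 0.96, 373.71], [0.0, 0.0, 0.0, 1.0]]
{'clock': 0.15, 'qpos': array([-1.31779365,  0.62912581,  0.03842927,  1.51814112, -0.0270071 ,
        0.99632985, -0.02001697]), 'qd': array([ 5.01717682e-04, -4.72647398e-03,  6.47355464e-06, -1.81635596e-03,
        1.49352340e-04, -1.64596574e-04,  1.23103985e-03]), 'tau': array([ 1.41973756e-03, -5.63797796e+01,  1.22781862e+00, -1.93652326e+01,
        1.11220827e-02,  7.39869196e-03,  1.67239943e-05]), 'eef_pos': array([203.53327875, 616.79937799, 230.60418816]), 'tool_rot': array([-3.14158270e+00,  1.48723834e-03,  1.25198822e+00]), 'force': array([-0.19906533, -0.78182579,  0.57817711]), 'torque': array([ 0.00802791,  0.03150783, -0.08118796]), 'width': 85.48418934431263}
```

View pics/scene0.png

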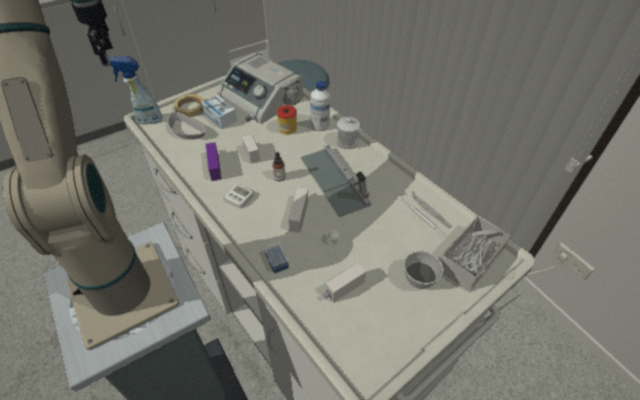

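View pics/side0.png

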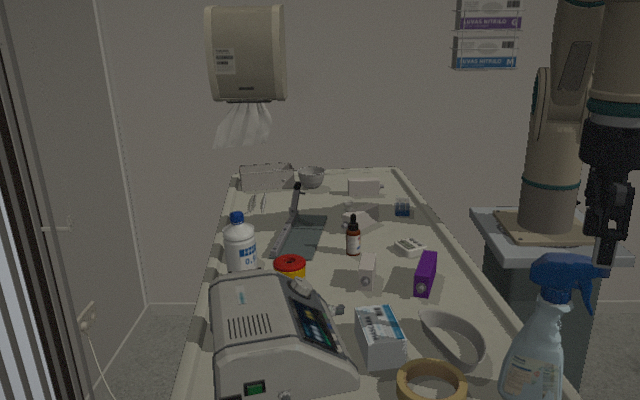

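View pics/wrist0.png

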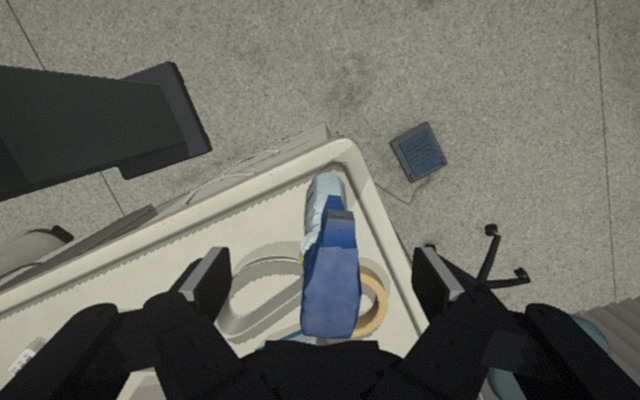

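The scene view shows three white bars: at (250,148), (298,210) and (345,282). There is a purple look-alike at (213,160), and the jig is at (337,180) with its stop knob near (362,178). Next I'll enlarge these and measure them with the depth map.

Run:
```python
from h import *
im=dict(np.load('pics/scene0.npz'));g=cv2.cvtColor(im['pixels'],cv2.COLOR_RGB2BGR)
c=cv2.resize(g[125:305,195:395],(800,720),interpolation=cv2.INTER_CUBIC)
cv2.imwrite('pics/crop0.png',cv2.convertScaleAbs(cv2.resize(g[125:305,200:400],(666,600),interpolation=cv2.INTER_CUBIC),alpha=1.3))
C=cloud(im)
# top surface of blanks : height 44..54
for nm,(u,v) in dict(a=(250,148),b=(298,210),c=(345,282)).items():
    box=np.zeros((400,640),bool);box[v-30:v+30,u-35:u+35]=1
    m=(box&(C[...,2]>44)&(C[...,2]<56)).astype(np.uint8)
    n,l,st,ce=cv2.connectedComponentsWithStats(m)
    for i in range(1,n):
        if st[i,4]>40:
            p=C[l==i]; r=cv2.minAreaRect(p[:,:2].astype(np.float32)); print(nm,st[i],p.mean(0).round(1),r)
for u,v in [(320,157),(345,210),(365,205),(305,155),(340,150)]: print(u,v,world(im,u,v).round(1))
```

```text
a [242 134  17  19 190] [464.5 266.4  50.4] ((465.5376892089844, 270.06817626953125), (78.0871353149414, 30.593229293823242), 80.53148651123047)
a [215 143   4  28  69] [351.5 255.3  50.1] ((358.7036437988281, 268.8804626464844), (109.72013854980469, 9.179759979248047), 66.86425018310547)
b [288 187  20  36 406] [464.9 -19.4  50.5] ((466.386962890625, -16.56482696533203), (117.37783813476562, 30.916189193725586), 48.364662170410156)
c [326 263  40  31 522] [ 445.5 -267.1   50.3] ((447.1468505859375, -266.1943664550781), (95.79667663574219, 31.277891159057617), 3.5917551517486572)
320 157 [634.2 140.5  10. ]
345 210 [580.8 -71.7   6.8]
365 205 [635.8 -87.9   9.6]
305 155 [600.8 173.4   8.9]
340 150 [708.  140.8   3.1]
```

View pics/crop0.png

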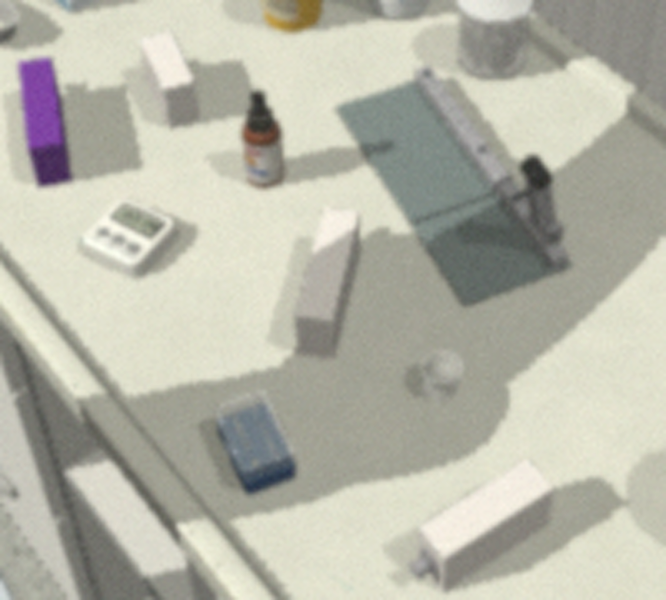

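Run:
```python
from h import *
im=dict(np.load('pics/scene0.npz'));g=im['pixels'].astype(int);C=cloud(im)
for u,v in [(325,180),(345,205),(330,165),(290,215),(330,250)]: print(u,v,g[v,u],C[v,u].round(1))
box=np.zeros((400,640),bool);box[145:220,295:375]=1
m=(box&(g[...,2]-g[...,0]>0)&(C[...,2]<14)).astype(np.uint8)
m=cv2.morphologyEx(m,cv2.MORPH_CLOSE,np.ones((5,5)))
n,l,st,ce=cv2.connectedComponentsWithStats(m);i=1+st[1:,4].argmax();print(st[i])
cv2.imwrite('pics/mask0.png',cv2.resize((l==i).astype(np.uint8)[125:305,200:400]*255,(666,600)))
cs,_=cv2.findContours((l==i).astype(np.uint8),cv2.RETR_EXTERNAL,cv2.CHAIN_APPROX_NONE);c=max(cs,key=len)[:,0]
p=np.array([world(im,u,v,8.) for u,v in c])[:,:2].astype(np.float32)
print(cv2.minAreaRect(p),cv2.boxPoints(cv2.minAreaRect(p)))
# high pts near jig
for lo,hi in [(17,26),(30,50),(50,110)]:
    q=C[box&(C[...,2]>lo)&(C[...,2]<hi)&(C[...,0]>560)];print(lo,hi,len(q),q.mean(0).round(1),cv2.minAreaRect(q[:,:2].astype(np.float32)))
```

```text
325 180 [ 98 107 101] [594.9  51.    9.2]
345 205 [73 80 77] [589.8 -58.4   8.9]
330 165 [101 110 107] [641.3  95.6   9.2]
290 215 [141 138 131] [428.8 -41.7  52.4]
330 250 [124 125 113] [ 476.  -157.9    2.7]
[ 302  150   64   66 1757]
((611.4749755859375, 41.231590270996094), (256.6225891113281, 82.67202758789062), 83.64920043945312) [[556.1994   -81.719894]
 [638.3641   -90.8647  ]
 [666.75055  164.18307 ]
 [584.5859   173.32788 ]]
17 26 329 [656.6  37.1  22.1] ((688.7958374023438, 33.490570068359375), (262.5731201171875, 82.99818420410156), 82.46376037597656)
30 50 50 [641.  -71.8  40.9] ((640.3934326171875, -69.42218780517578), (14.883235931396484, 27.26219940185547), 39.2000732421875)
50 110 148 [630.9 -65.3  86.2] ((628.909423828125, -64.36811828613281), (27.412141799926758, 30.227008819580078), 27.100025177001953)
```

Run:
```python
import cv2,numpy as np
a=cv2.imread('pics/mask0.png');b=cv2.imread('pics/side0.png')
b=cv2.resize(b[170:300,250:450],(800,520),interpolation=cv2.INTER_CUBIC)
cv2.imwrite('pics/crop1.png',cv2.convertScaleAbs(b,alpha=1.5))
```

```text
(no output)
```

View pics/crop1.png

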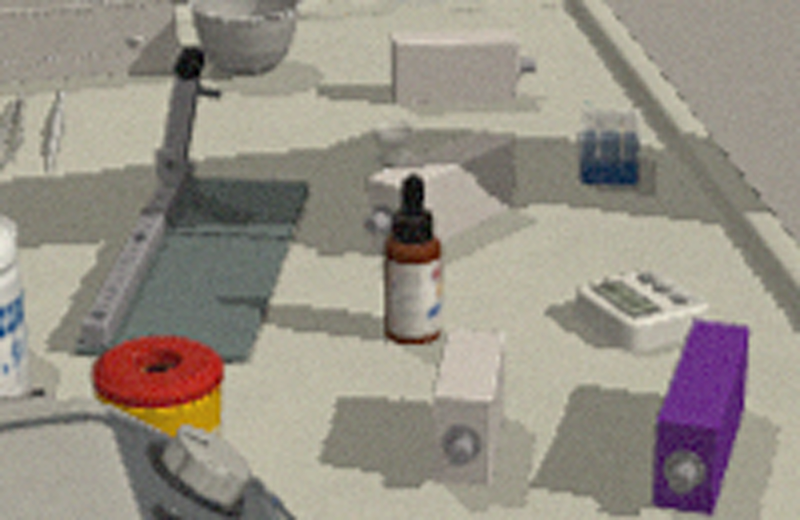

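View pics/mask0.png

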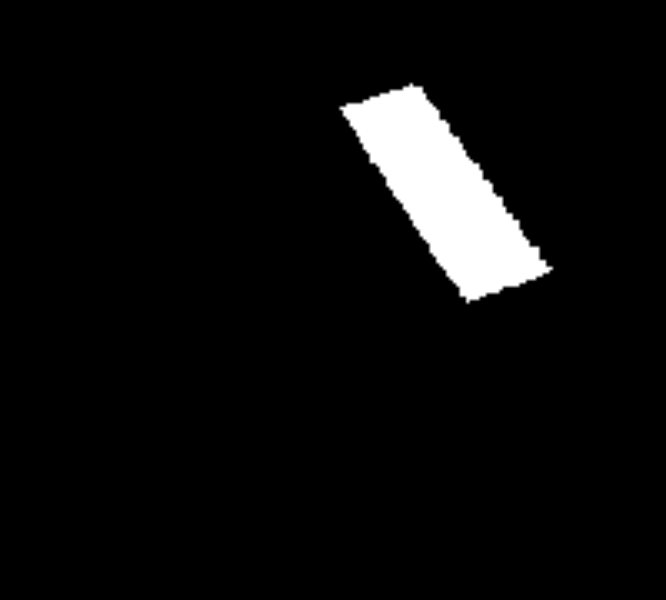

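The blank tops measure 78, 117 and 96 mm long. The candidates are (250,148) short, (298,210) long and (345,282) middle, and the purple bar at (213,160) is excluded. So the long one is at (298,210). The enlarged side crop shows its mandrel end pointing left towards the jig, and the near end in the scene crop is plain. I'll bring the wrist camera over it to refine.

```bash
cat >> h.py <<'E'
from scipy.spatial.transform import Rotation as R
def plan(x,y,z,yawdeg):
    s=sensors.read_state();Rc=R.from_euler('xyz',s['tool_rot']);
    T=R.from_euler('xyz',[np.pi,0,np.radians(yawdeg)])
    d=Rc.inv().apply(np.array([x,y,z])-s['eef_pos']);r=(Rc.inv()*T).as_rotvec(degrees=True)
    print('shift',d.round(1),'turn',r.round(2),'from',s['eef_pos'].round(1),np.degrees(s['tool_rot']).round(2),'t',s['clock'])
E
python3 -c "
from h import *
plan(540,0,225,83.6)"
```

```text
shift [-480.2  512.8    6.3] turn [-1.000e-02  8.000e-02 -1.187e+01] from [203.5 616.8 230.6] [-1.800e+02  9.000e-02  7.173e+01] t 0.15
```

Call:
arm_command:
  rows:
    - [[-480, 513, 6, 0, 0, -11.9], [-480, 513, 6, 0, 0, -11.9], [-480, 513, 6, 0, 0, -11.9], [-480, 513, 6, 0, 0, -11.9], [-480, 513, 6, 0, 0, -11.9], [-480, 513, 6, 0, 0, -11.9], [-480, 513, 6, 0, 0, -11.9], [-480, 513, 6, 0, 0, -11.9], [-480, 513, 6, 0, 0, -11.9], [-480, 513, 6, 0, 0, -11.9], [-480, 513, 6, 0, 0, -11.9], [-480, 513, 6, 0, 0, -11.9], [-480, 513, 6, 0, 0, -11.9], [-480, 513, 6, 0, 0, -11.9], [-480, 513, 6, 0, 0, -11.9], [-480, 513, 6, 0, 0, -11.9], [-480, 513, 6, 0, 0, -11.9], [-480, 513, 6, 0, 0, -11.9], [-480, 513, 6, 0, 0, -11.9], [-480, 513, 6, 0, 0, -11.9]]

```text
clock: 1.82
eef_pos: [539.8, 1.2, 224.9]
tool_rot: [-3.14, -0.001, 1.46]
force: [-0.9, 1.0, -0.1]
width: 85.8
```

Run:
```python
from h import *
im=save('wrist','w1.png');s=sensors.read_state();print(s['eef_pos'],s['tool_rot'],s['qd'].round(3),s['clock'],s['qpos'].round(2))
```

```text
[539.70971689   2.04325194 225.00963934] [-3.14035448e+00 -8.09246443e-04  1.46123583e+00] [-0.014 -0.007 -0.005  0.004  0.003 -0.002 -0.   ] 1.8667 [-0.08  0.48  0.03  1.83 -0.02  0.83  1.43]
```

View pics/w1.png

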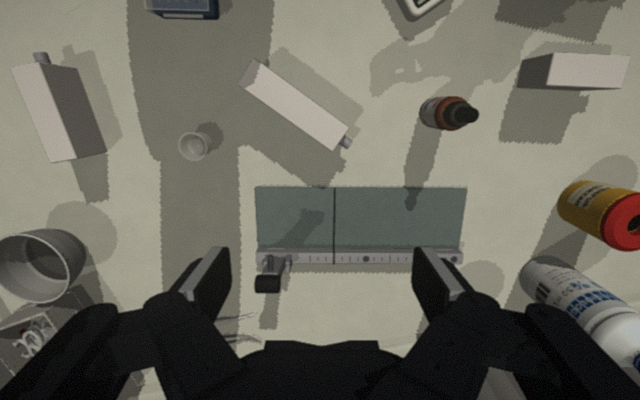

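The wrist view shows the jig's bed at (360,220), its kerf at x=334, the knob at (268,283), and the long blank at (298,105) with its mandrel at (345,142).

```bash
python3 - <<'E'
from h import *
im=dict(np.load('pics/w1.npz'));g=im['pixels'].astype(int);C=cloud(im)
# bed
box=np.zeros((400,640),bool);box[180:268,250:472]=1
m=(box&(g[...,2]-g[...,0]>0)&(C[...,2]<13)&(C[...,2]>4)).astype(np.uint8)
m=cv2.morphologyEx(m,cv2.MORPH_CLOSE,np.ones((7,7)))
n,l,st,ce=cv2.connectedComponentsWithStats(m);i=1+st[1:,4].argmax();print(st[i])
cs,_=cv2.findContours((l==i).astype(np.uint8),cv2.RETR_EXTERNAL,cv2.CHAIN_APPROX_NONE);c=max(cs,key=len)[:,0]
p=np.array([world(im,u,v,8.) for u,v in c])[:,:2].astype(np.float32)
r=cv2.minAreaRect(p);print(r,cv2.boxPoints(r)); print('bed z',np.median(C[l==i][:,2]))
# edges: near edge line fit (z=8): for columns
E=[]
for u in range(265,460):
    vv=np.where(l[:,u]==i)[0]; E.append((world(im,u,vv.min()-.5,8.),world(im,u,vv.max()+.5,8.)))
E=np.array(E)
for k in (0,1):
    vx,vy,x0,y0=cv2.fitLine(E[:,k,:2].astype(np.float32),cv2.DIST_HUBER,0,.01,.01).ravel();print('line',k,np.degrees(np.arctan2(vy,vx)),x0,y0)
# kerf
ker=(box&(g.sum(2)<150)).astype(np.uint8)
for v in (195,205,225,240): 
    row=g[v,320:350].sum(1); print('kerf',v,320+row.argmin(),row.min(),world(im,320+row.argmin(),v,8.).round(1))
# blank tops
t=((C[...,2]>45)&(C[...,2]<56)).astype(np.uint8)
n,l,st,ce=cv2.connectedComponentsWithStats(t)
for i in range(1,n):
    if st[i,4]>300:
        q=C[l==i]; c,_=cv2.findContours((l==i).astype(np.uint8),0,cv2.CHAIN_APPROX_NONE)
        p=np.array([world(im,u,v,50.) for u,v in c[0][:,0]])[:,:2].astype(np.float32)
        print(st[i],q.mean(0).round(1),cv2.minAreaRect(p))
# knob
k=(g.sum(2)<110)&(C[...,2]>60)&(C[...,2]<125);k[:,:240]=0;k[:,300:]=0
q=C[k];print('knob',len(q),q.mean(0).round(1),q.min(0).round(1),q.max(0).round(1), np.argwhere(k).min(0),np.argwhere(k).max(0))
E
python3 - <<'E'
import cv2
b=cv2.imread('pics/w1.png');cv2.imwrite('pics/crop2.png',cv2.convertScaleAbs(cv2.resize(b[50:300,230:480],(600,600),interpolation=cv2.INTER_CUBIC),alpha=1.4))
E
```

```text
[  255   187   211    63 12314]
((611.0330200195312, 40.872413635253906), (256.57147216796875, 81.87814331054688), 83.2405014038086) [[555.27905  -81.702995]
 [636.588    -91.34022 ]
 [666.787    163.44781 ]
 [585.478    173.08505 ]]
bed z 8.529646066045729
line 0 83.16151 571.0529 47.204556
line 1 83.061905 651.1805 39.89257
kerf 195 334 133 [576.3  12.6   8. ]
kerf 205 334 131 [589.1  11.4   8. ]
kerf 225 334 154 [615.5   8.7   8. ]
kerf 240 333 149 [635.8   5.4   8. ]
[ 542   52   89   37 2698] [465.9 266.   50.4] ((466.10205078125, 266.08721923828125), (78.53997039794922, 30.26715850830078), 81.20691680908203)
[ 238   58  111   93 3603] [466.  -19.   50.5] ((467.30126953125, -17.835399627685547), (114.60223388671875, 29.926170349121094), 48.42085266113281)
[  10   62   71  101 3293] [ 445.5 -265.3   50.2] ((447.4342346191406, -264.89959716796875), (94.67630767822266, 34.78154373168945), 3.2436234951019287)
[582 188  47  50 457] [609.3 294.8  50.5] ((611.8600463867188, 299.2494201660156), (32.105289459228516, 59.58641052246094), 63.85392379760742)
[ 21 232  54  57 425] [ 596.1 -308.7   49.8] ((600.1627807617188, -312.5747985839844), (79.26008605957031, 31.637184143066406), 19.90436553955078)
[  0 236  63  67 716] [ 629.3 -366.7   50.2] ((619.4873657226562, -363.3746337890625), (90.02485656738281, 57.50825500488281), 22.435762405395508)
[539 271  51  33 411] [700.6 262.3  50.4] ((701.5779418945312, 266.49041748046875), (28.71537208557129, 60.37980270385742), 31.060575485229492)
[  0 305  68  24 361] [ 677.4 -354.9   50.5] ((688.0402221679688, -372.0225524902344), (31.683757781982422, 81.59576416015625), 14.284464836120605)
[  0 334  27  38 375] [ 728.2 -418.4   50.1] ((726.1900024414062, -419.6146240234375), (55.97529602050781, 19.0484561920166), 15.933127403259277)
knob 394 [628.6 -61.5 106.5] [622.3 -73.5  98.8] [638.7 -50.3 110.4] [275 255] [292 279]
```

View pics/crop2.png

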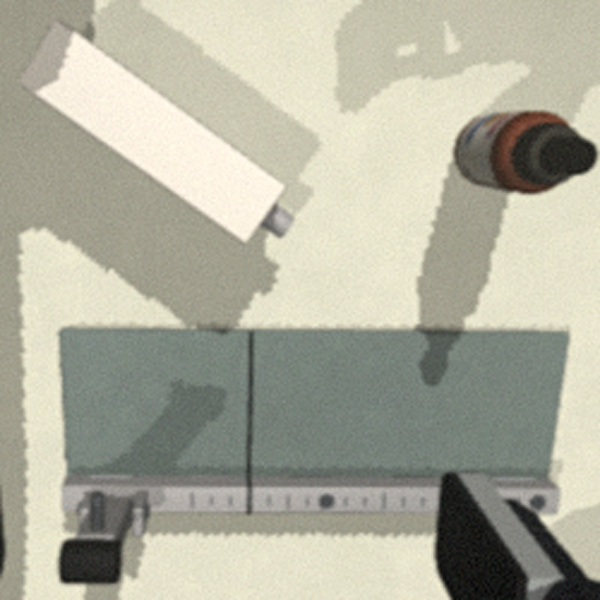

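```bash
cat >> h.py <<'E'
a=np.radians(-6.9);N=np.array([np.cos(a),np.sin(a)]);T_=np.array([-np.sin(a),np.cos(a)])
def jw(x,y): return N*(611.5+x)+T_*(114+y)
E
python3 -c "
from h import *
k=jw(21.6,-101);print(k)
plan(*k,150,83.1);plan(*k,85,83.1)"
```

```text
[630.07645208 -63.15278722]
shift [-55.   97.   74.8] turn [-0.07 -0.05  0.62] from [539.7   2.  225. ] [-1.7993e+02 -5.0000e-02  8.3720e+01] t 1.8667
shift [-55.   97.1 139.8] turn [-0.07 -0.05  0.62] from [539.7   2.  225. ] [-1.7993e+02 -5.0000e-02  8.3720e+01] t 1.8667
```

Call:
arm_command:
  rows:
    - [[-20, 35, 25, 0, 0, 0.6], [-40, 70, 50, 0, 0, 0.6], [-55, 97, 75, 0, 0, 0.6], [-55, 97, 75, 0, 0, 0.6], [-55, 97, 75, 0, 0, 0.6], [-55, 97, 90, 0, 0, 0.6], [-55, 97, 105, 0, 0, 0.6], [-55, 97, 120, 0, 0, 0.6], [-55, 97, 130, 0, 0, 0.6], [-55, 97, 140, 0, 0, 0.6], [-55, 97, 140, 0, 0, 0.6], [-55, 97, 140, 0, 0, 0.6]]

```text
clock: 2.87
eef_pos: [630.4, -63.9, 85.6]
tool_rot: [-3.141, -0.0, 1.45]
force: [0.4, 0.3, 1.0]
width: 85.3
```

Run:
```python
from h import *
im=save('wrist','w2.png');s=sensors.read_state();print(s['eef_pos'],s['force'])
save('scene','s2.png')
b=cv2.imread('pics/s2.png');cv2.imwrite('pics/s2c.png',cv2.resize(b[100:250,280:480],(800,600),interpolation=cv2.INTER_CUBIC))
```

```text
[631.00174153 -64.21423046  86.07248442] [ 0.15827844 -0.13842188  0.04959568]
```

View pics/w2.png

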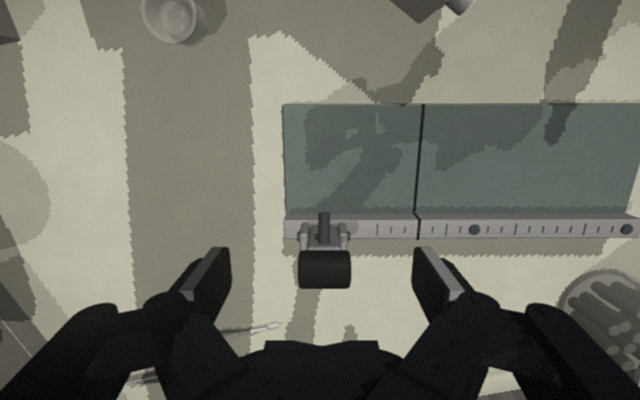

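View pics/s2c.png

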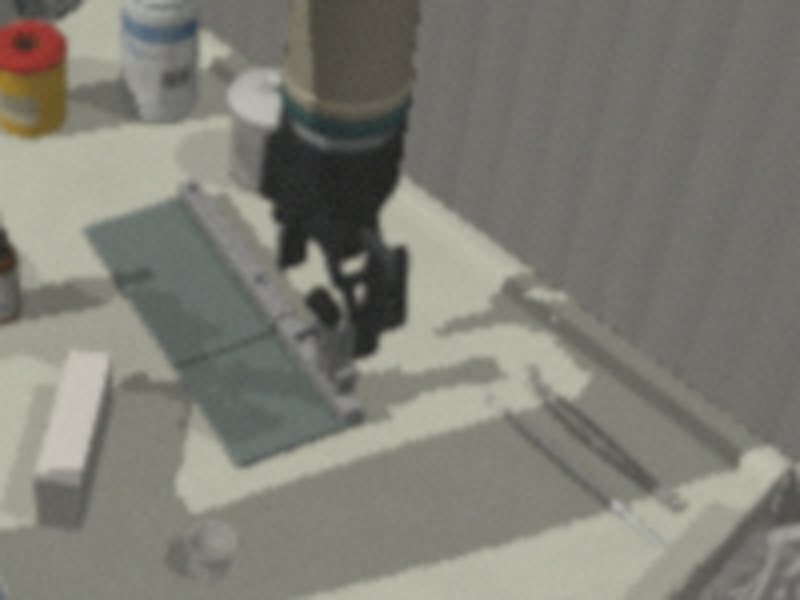

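The knob sits at (325,270), centred between the fingers. I'll check its offset along the fingers' width, then close.

Run:
```python
from h import *
im=dict(np.load('pics/w2.npz'));g=im['pixels'].astype(int);C=cloud(im)
s=sensors.read_state();Rc=R.from_euler('xyz',s['tool_rot'])
k=np.zeros((400,640),bool);k[252:287,300:350]=1;k&=(C[...,2]>70)&(C[...,2]<130)&(g.sum(2)<150)
q=Rc.inv().apply(C[k]-s['eef_pos']);print(len(q),q.min(0).round(1),q.max(0).round(1),np.percentile(q,[2,50,98],axis=0).round(1),s['eef_pos'])
```

```text
1737 [ -9.8  -8.5 -24.1] [ 12.7   6.6 -13.1] [[ -9.2  -7.9 -23.6]
 [  1.4  -3.2 -21.6]
 [ 12.2   5.5 -14.6]] [631.27881647 -64.49681176  86.27487931]
```

Call:
arm_command:
  rows:
    - [[1.5, -1, 1, 0, 0, 0], [1.5, -1, 1, 0, 0, 0], [1.5, -1, 1, 0, 0, 0], [1.5, -1, 1, 0, 0, 0], [1.5, -1, 1, 0, 0, 0], [1.5, -1, 1, 0, 0, 0], [1.5, -1, 1, 0, 0, 0], [1.5, -1, 1, 0, 0, 0]]
  claw: -1

```text
clock: 3.63
eef_pos: [630.1, -62.6, 84.7]
tool_rot: [3.141, -0.001, 1.45]
force: [-0.7, 1.6, 4.1]
width: 22.9
```

Run:
```python
from h import *
im=save('wrist','w3.png')
s=sensors.read_state();print(s['eef_pos'],s['force'],s['width'],np.degrees(s['tool_rot']))
# arc plan in tool axes, from q0=1.35
q0=1.35
for q in np.linspace(1.35,-0.06,16):
    print(round(q,2),'ty',round(-67*(np.cos(q)-np.cos(q0)),1),'tz',round(67*(np.sin(q0)-np.sin(q)),1))
```

```text
[630.09124394 -62.60454994  84.72908454] [-0.86403382  2.31899648  5.08996596] 22.594470190304673 [ 1.79979980e+02 -3.91763241e-02  8.30482162e+01]
1.35 ty -0.0 tz 0.0
1.26 ty -6.1 tz 1.7
1.16 ty -12.0 tz 3.9
1.07 ty -17.6 tz 6.7
0.97 ty -23.0 tz 10.0
0.88 ty -28.0 tz 13.7
0.79 ty -32.7 tz 18.0
0.69 ty -36.9 tz 22.6
0.6 ty -40.7 tz 27.7
0.5 ty -44.0 tz 33.0
0.41 ty -46.8 tz 38.7
0.32 ty -49.0 tz 44.6
0.22 ty -50.7 tz 50.6
0.13 ty -51.8 tz 56.8
0.03 ty -52.3 tz 63.1
-0.06 ty -52.2 tz 69.4
```

View pics/w3.png

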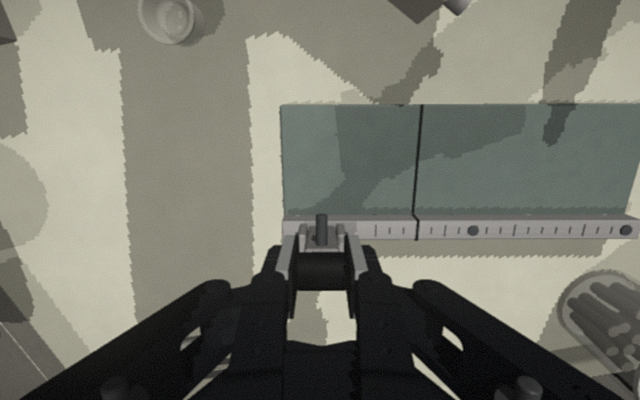

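The knob at (322,270) is pinched, with an opening of 23 mm. I'll swing it down, pausing partway to check the force.

Call:
arm_command:
  rows:
    - [[0, -3, 1, 0, 0, 0], [0, -6, 2, 0, 0, 0], [0, -12, 4, 0, 0, 0], [0, -17.6, 6.7, 0, 0, 0], [0, -23, 10, 0, 0, 0], [0, -28, 13.7, 0, 0, 0], [0, -32.7, 18, 0, 0, 0], [0, -36.9, 22.6, 0, 0, 0], [0, -36.9, 22.6, 0, 0, 0], [0, -36.9, 22.6, 0, 0, 0]]

```text
clock: 4.52
eef_pos: [595.3, -58.4, 63.4]
tool_rot: [3.137, -0.001, 1.449]
force: [-0.9, 2.0, 11.3]
width: 22.5
```

Call:
arm_command:
  rows:
    - [[0, -3.8, 5.1, 0, 0, 0], [0, -7.1, 10.4, 0, 0, 0], [0, -9.9, 16.1, 0, 0, 0], [0, -12.1, 22, 0, 0, 0], [0, -13.8, 28, 0, 0, 0], [0, -14.9, 34.2, 0, 0, 0], [0, -15.4, 40.5, 0, 0, 0], [0, -15.4, 43, 0, 0, 0], [0, -15.4, 43, 0, 0, 0], [0, -15.4, 43, 0, 0, 0]]

```text
clock: 5.35
eef_pos: [577.9, -56.3, 19.3]
tool_rot: [3.141, -0.0, 1.45]
force: [-3.5, 3.1, 10.0]
width: 22.7
```

Run:
```python
from h import *
im=save('wrist','w4.png');s=sensors.read_state();print(s['eef_pos'],s['force'],s['torque'],s['width'])
im=save('scene','s4.png')
b=cv2.imread('pics/s4.png');cv2.imwrite('pics/s4c.png',cv2.resize(b[130:230,280:400],(720,600),interpolation=cv2.INTER_CUBIC))
```

```text
[577.89479051 -56.29702714  19.39489841] [-4.0415219   2.39377968  9.80801746] [0.4791152  0.07853777 0.154764  ] 23.125041171252413
```

View pics/w4.png

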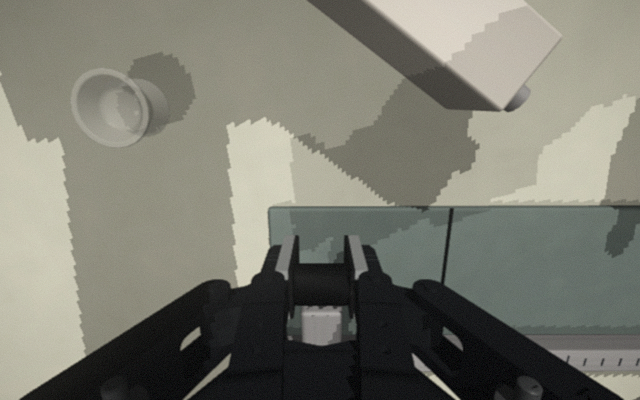

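View pics/s4c.png

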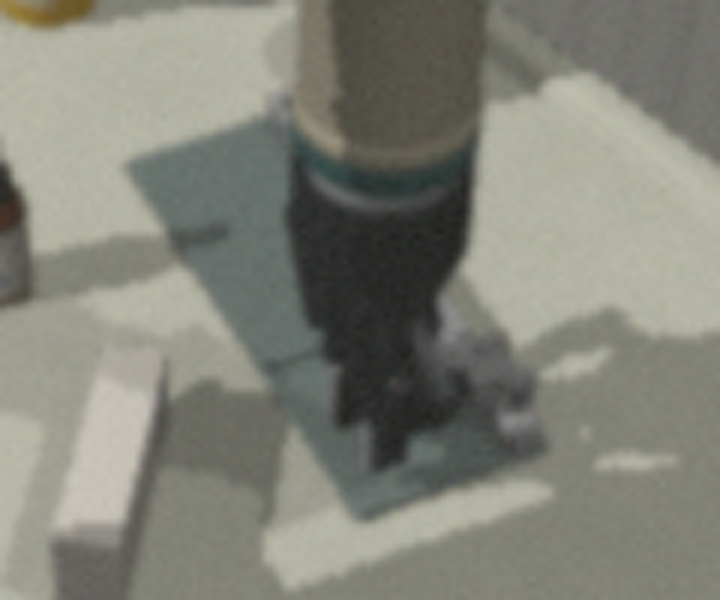

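Call:
arm_command:
  rows:
    - [[0, 0, 1.5, 0, 0, 0], [0, 0, 3, 0, 0, 0], [0, 0, 3, 0, 0, 0], [0, 0, 3, 0, 0, 0], [0, 0, 3, 0, 0, 0]]

```text
clock: 5.87
eef_pos: [578.0, -56.3, 16.4]
tool_rot: [3.141, -0.0, 1.45]
force: [-3.0, 2.3, 9.5]
width: 22.7
```

Call:
arm_command:
  rows:
    - [[0, 0, 1.5, 0, 0, 0], [0, 0, 3, 0, 0, 0], [0, 0, 3, 0, 0, 0], [0, 0, 3, 0, 0, 0]]

```text
clock: 6.2
eef_pos: [578.0, -56.3, 13.5]
tool_rot: [3.141, -0.0, 1.45]
force: [-4.3, 2.9, 10.1]
width: 23.1
```

Run:
```python
from h import *
im=save('wrist','w5.png');s=sensors.read_state();print(s['eef_pos'],s['force'],s['width'])
C=cloud(im);g=im['pixels'].astype(int)
for u,v in [(322,285),(322,270),(322,320),(322,330),(315,335),(290,270),(355,270)]: print(u,v,g[v,u],C[v,u].round(1))
```

```text
[577.93485611 -56.32006064  13.54213568] [-3.26564003  2.21008954  9.94235906] 22.64547782003509
322 285 [24 27 26] [574.3 -56.   50.5]
322 270 [26 24 25] [571.2 -55.6  44.5]
322 320 [147 144 144] [592.6 -58.2  48.1]
322 330 [146 142 140] [598.  -58.8  47.6]
315 335 [144 140 138] [599.9 -62.1  48. ]
290 270 [27 28 26] [565.6 -67.4  51.5]
355 270 [93 94 91] [569.5 -42.4  50.1]
```

View pics/w5.png

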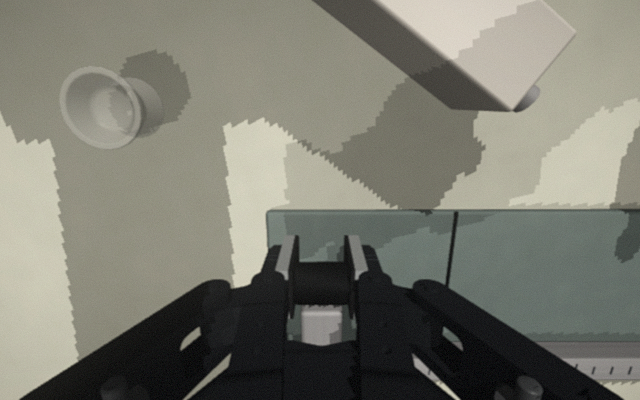

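Run:
```python
from h import *
im=dict(np.load('pics/w5.npz'));C=cloud(im)
for u,v in [(480,300),(500,230),(400,235),(460,60),(540,40),(600,365)]: print(u,v,C[v,u].round(1))
sub=C[305:340,305:338].reshape(-1,3);sub=sub[(sub[:,2]>30)&(sub[:,2]<70)]
A=np.c_[sub[:,0]-600,np.ones(len(sub))];print(np.linalg.lstsq(A,sub[:,2],rcond=None)[0])
sub=C[265:302,300:345].reshape(-1,3);print(np.percentile(sub,[2,50,90,98],axis=0).round(1))
sd=save('side','d5.png');b=cv2.imread('pics/d5.png');cv2.imwrite('pics/d5c.png',cv2.convertScaleAbs(cv2.resize(b[170:260,260:380],(800,600),interpolation=cv2.INTER_CUBIC),alpha=1.5))
print(sensors.read_state()['force'])
```

```text
480 300 [621.6  27.6   8.6]
500 230 [580.5  37.4   7.6]
400 235 [577.  -14.8   7.7]
460 60 [498.1  -2.5  50.6]
540 40 [495.3  22.4  50.6]
600 365 [660.   86.4  22.8]
[3.30330728e-02 4.75264833e+01]
[[569.5 -64.7  42.4]
 [574.4 -56.   48.9]
 [580.4 -48.8  50.5]
 [582.3 -47.3  51.1]]
[-4.21559651  2.31824995 10.03355417]
```

View pics/d5c.png

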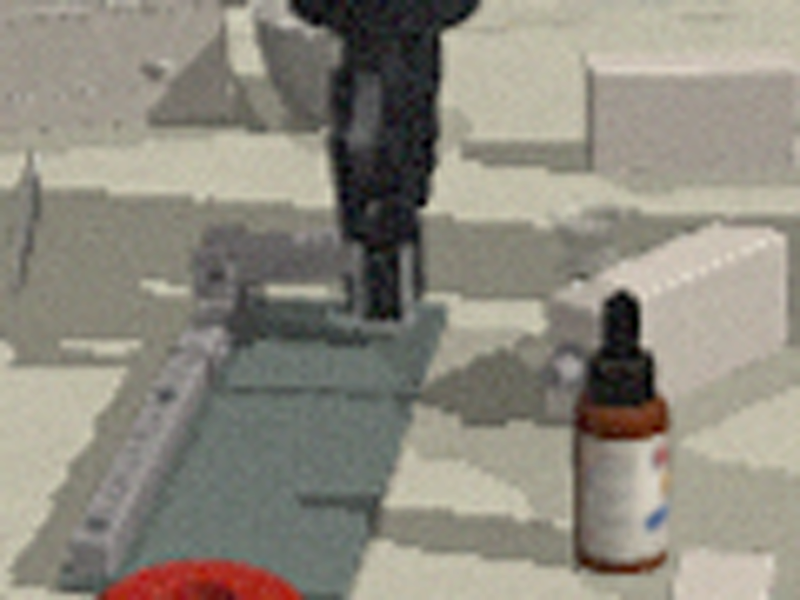

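Depth here is sound, since the bed reads 8, the blank 50.5 and the fence 22.8. The knob top reads about 50.5 against 43 expected, so the stop is still about 0.1 rad high and the fingers slid down over the knob. I'll let go, shut the fingers and press the knob down from above.

Call:
arm_command:
  rows:
    - [[0, 0, 0, 0, 0, 0], [0, 0, 0, 0, 0, 0], [0, 0, 0, 0, 0, 0], [0, 0, 0, 0, 0, 0], [0, 0, -10, 0, 0, 0], [0, 0, -30, 0, 0, 0], [0, 0, -60, 0, 0, 0], [0, 0, -60, 0, 0, 0], [0, 0, -60, 0, 0, 0]]
  claw: 0.2

```text
clock: 7.05
eef_pos: [579.5, -57.0, 74.8]
tool_rot: [3.137, -0.0, 1.449]
force: [0.2, 0.0, -0.2]
width: 51.3
```

Call:
arm_command:
  rows:
    - [[0, 0, 0, 0, 0, 0], [0, 0, 0, 0, 0, 0], [0, 0, 0, 0, 0, 0], [0, 0, 0, 0, 0, 0], [0, 0, 0, 0, 0, 0], [0, 0, 0, 0, 0, 0]]
  claw: -1

```text
clock: 7.55
eef_pos: [577.7, -56.8, 72.2]
tool_rot: [-3.141, 0.0, 1.449]
force: [0.0, -0.2, 0.4]
width: -0.1
```

Run:
```python
from h import *
im=save('wrist','w6.png');s=sensors.read_state();print(s['eef_pos'],s['force'],s['width'])
C=cloud(im);g=im['pixels'].astype(int)
b=(C[...,2]>30)&(C[...,2]<60)&(C[...,1]>-75)&(C[...,1]<-40)&(C[...,0]>560)&(C[...,0]<660)
k=b&(g.sum(2)<150);q=C[k];print(len(q),np.percentile(q,[2,50,90,98],axis=0).round(1))
k=b&(g.sum(2)>250);q=C[k];print(len(q),np.percentile(q,[2,50,90,98],axis=0).round(1))
if len(q): A=np.c_[q[:,0]-600,np.ones(len(q))];print(np.linalg.lstsq(A,q[:,2],rcond=None)[0])
```

```text
[577.77746511 -56.7856641   72.32699751] [ 0.53926364 -1.04404437  0.42884631] 0.13641935296148347
830 [[569.4 -67.6  42.3]
 [574.  -55.8  48.7]
 [579.3 -46.9  50.6]
 [584.4 -45.4  51.2]]
55 [[642.2 -68.   40.5]
 [645.5 -65.9  42.2]
 [649.  -63.7  43. ]
 [649.7 -63.3  43.5]]
[-0.08283094 45.97581808]
```

View pics/w6.png

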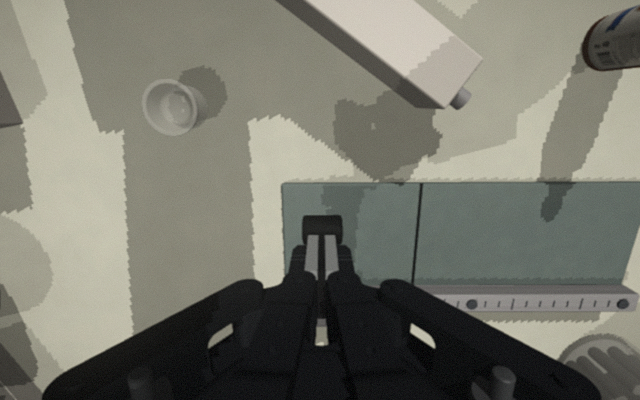

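The knob at (322,225) still has its top at 50.6, confirming about 0.11 rad. Now I'll press down with the shut fingers.

Call:
arm_command:
  rows:
    - [[0, 1, 12, 0, 0, 0], [0, 1, 20, 0, 0, 0], [0, 1, 24, 0, 0, 0], [0, 1, 27, 0, 0, 0], [0, 1, 29, 0, 0, 0], [0, 1, 29, 0, 0, 0], [0, 1, 29, 0, 0, 0]]

```text
clock: 8.18
eef_pos: [579.3, -56.9, 43.7]
tool_rot: [3.141, -0.0, 1.449]
force: [0.0, -0.4, -0.3]
width: -0.1
```

Call:
arm_command:
  rows:
    - [[0, 0, 1, 0, 0, 0], [0, 0, 2, 0, 0, 0], [0, 0, 3, 0, 0, 0], [0, 0, 3, 0, 0, 0], [0, 0, 3, 0, 0, 0]]

```text
clock: 8.6
eef_pos: [579.6, -57.0, 42.5]
tool_rot: [3.14, -0.0, 1.449]
force: [-3.0, -0.1, 12.9]
width: 0.2
```

Run:
```python
from h import *
im=save('wrist','w7.png');s=sensors.read_state();print(s['eef_pos'],s['force'],s['width'])
C=cloud(im);g=im['pixels'].astype(int)
for u,v in [(322,265),(322,260),(322,270),(322,255),(322,240)]: print(u,v,g[v,u],C[v,u].round(1))
```

```text
[579.65491585 -57.04855614  42.47106612] [-2.22282141  0.03383494 13.87507568] 0.05843135574916209
322 265 [26 26 24] [569.1 -55.8  76. ]
322 260 [27 27 25] [568.9 -55.8  72.4]
322 270 [22 22 22] [568.7 -55.8  80.6]
322 255 [32 35 33] [568.8 -55.8  68.1]
322 240 [28 30 31] [568.8 -55.7  53.4]
```

View pics/w7.png

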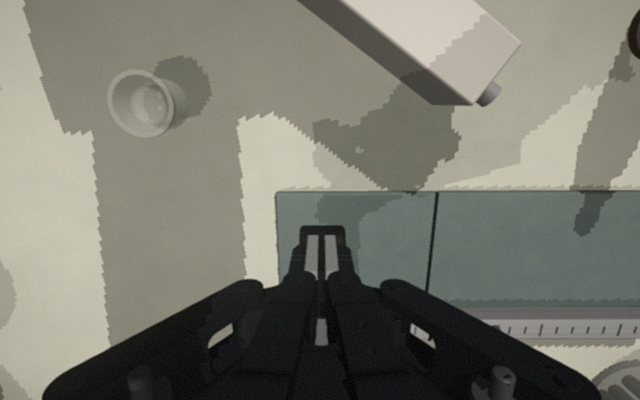

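With a 14 N reaction at TCP z = 42.5 (knob top 43 when level), the stop is hard down. I'll lift off, turn over the blank, and verify.

Run:
```python
from h import *
im=dict(np.load('pics/w1.npz'));C=cloud(im)
for n,(u,v) in dict(bottle=(462,113),dish=(195,145),timer=(425,5)).items(): print(n,C[v,u].round(1))
plan(467,-18,150,-41.6)
```

```text
bottle [489.4 129.7  92. ]
dish [ 496.9 -138.8   16.4]
timer [385.5 122.9  19.1]
shift [  25.1 -116.4 -107.7] turn [ 5.0000e-02 -1.2000e-01  1.2462e+02] from [579.7 -57.   42.5] [ 1.799e+02 -1.000e-02  8.302e+01] t 8.65
```

Call:
arm_command:
  rows:
    - [[0, 0, -30, 0, 0, 0], [0, 0, -60, 0, 0, 0], [5, -20, -100, 0, 0, 7], [15, -50, -106, 0, 0, 14], [25, -90, -106, 0, 0, 21], [25, -116, -106, 0, 0, 28], [25, -116, -106, 0, 0, 35], [25, -116, -106, 0, 0, 42], [25, -116, -106, 0, 0, 49], [25, -116, -106, 0, 0, 56], [25, -116, -106, 0, 0, 63], [25, -116, -106, 0, 0, 70], [25, -116, -106, 0, 0, 77], [25, -116, -106, 0, 0, 84], [25, -116, -106, 0, 0, 91], [25, -116, -106, 0, 0, 98], [25, -116, -106, 0, 0, 105], [25, -116, -106, 0, 0, 112], [25, -116, -106, 0, 0, 119], [25, -116, -106, 0, 0, 124.6]]
  claw: 1

```text
clock: 10.32
eef_pos: [467.2, -17.9, 146.9]
tool_rot: [-3.141, -0.001, -0.731]
force: [0.1, 0.2, 0.4]
width: 85.5
```

Run:
```python
from h import *
im=save('wrist','w8.png');sc=save('scene','s8.png');s=sensors.read_state();print(s['eef_pos'],np.degrees(s['tool_rot']),s['clock'])
b=cv2.imread('pics/s8.png');cv2.imwrite('pics/s8c.png',cv2.resize(b[130:230,280:400],(720,600),interpolation=cv2.INTER_CUBIC))
for nm,i in (('w',im),('s',sc)):
  C=cloud(i);g=i['pixels'].astype(int)
  b=(C[...,2]>30)&(C[...,2]<60)&(C[...,1]>-80)&(C[...,1]<-35)&(C[...,0]>560)&(C[...,0]<620)
  k=b&(g.sum(2)<150);q=C[k];print(nm,'knob',len(q)); 
  if len(q):print(np.percentile(q,[2,50,90,98],axis=0).round(1))
  k=b&(g.sum(2)>200);q=C[k]
  if len(q):print('arm',len(q),np.percentile(q,[2,50,90,98],axis=0).round(1))
t=cloud(im);t=((t[...,2]>45)&(t[...,2]<56)).astype(np.uint8);t[:,:120]=0;t[:,520:]=0
n,l,st,ce=cv2.connectedComponentsWithStats(t)
for i in range(1,n):
  if st[i,4]>800:
    c,_=cv2.findContours((l==i).astype(np.uint8),0,cv2.CHAIN_APPROX_NONE)
    p=np.array([world(im,u,v,50.) for u,v in max(c,key=len)[:,0]])[:,:2].astype(np.float32);print(st[i],cv2.minAreaRect(p))
```

```text
[467.06087463 -17.93173543 146.68937406] [ 1.79984114e+02 -3.74041834e-02 -4.15576371e+01] 10.4167
w knob 784
[[569.9 -67.5  31.7]
 [577.9 -54.4  41.4]
 [586.4 -45.5  43.4]
 [616.4 -44.6  44. ]]
arm 960 [[588.2 -68.6  40.4]
 [603.6 -59.4  42.4]
 [616.7 -52.4  43.3]
 [619.4 -50.4  43.8]]
s knob 40
[[569.8 -67.6  32.2]
 [575.8 -61.7  40.6]
 [581.1 -51.5  44.4]
 [582.8 -47.6  45.2]]
arm 102 [[571.7 -68.7  31.4]
 [600.9 -61.   41.4]
 [617.  -49.   43.9]
 [618.5 -45.1  44.7]]
[ 302  123   39  136 4955] ((468.2040100097656, -17.950450897216797), (114.40463256835938, 29.877498626708984), 48.42061233520508)
```

View pics/w8.png

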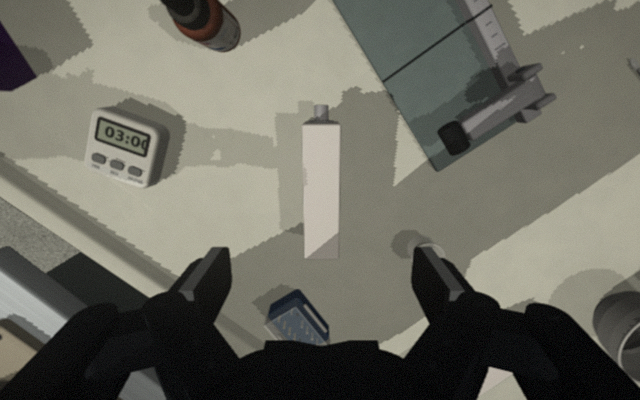

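View pics/s8c.png

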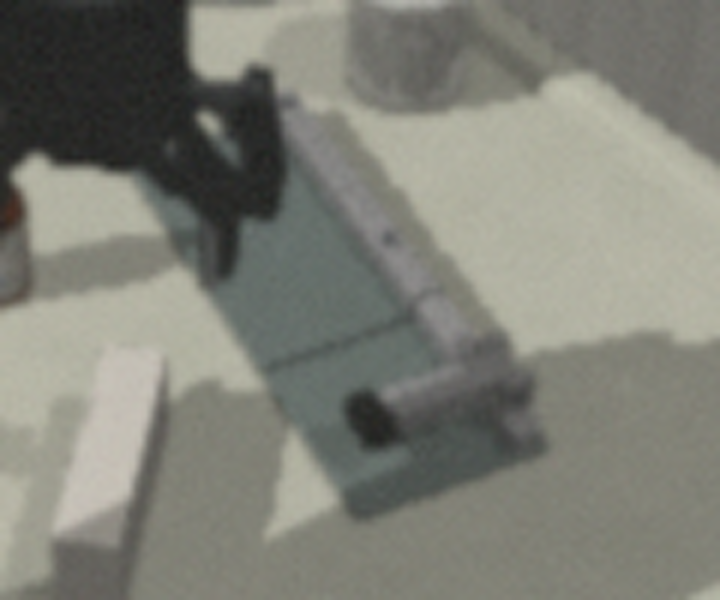

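The stop is level: the bar top is at 42.4 and the knob top at about 43.5, at (455,137) in the wrist view. The blank is at (320,190), centred between the fingers with its mandrel at the top. Next I'll descend and grip it.

Call:
arm_command:
  rows:
    - [[0.7, -0.6, 25, 0, 0, 0], [0.7, -0.6, 55, 0, 0, 0], [0.7, -0.6, 85, 0, 0, 0], [0.7, -0.6, 105, 0, 0, 0], [0.7, -0.6, 118, 0, 0, 0], [0.7, -0.6, 124, 0, 0, 0], [0.7, -0.6, 127, 0, 0, 0], [0.7, -0.6, 127, 0, 0, 0], [0.7, -0.6, 127, 0, 0, 0]]

```text
clock: 11.17
eef_pos: [468.3, -18.2, 20.3]
tool_rot: [-3.141, -0.001, -0.725]
force: [0.7, 0.6, -0.2]
width: 85.1
```

Call:
arm_command:
  rows:
    - [[0, 0, 0, 0, 0, 0], [0, 0, 0, 0, 0, 0], [0, 0, 0, 0, 0, 0], [0, 0, 0, 0, 0, 0], [0, 0, 0, 0, 0, 0], [0, 0, 0, 0, 0, 0], [0, 0, 0, 0, 0, 0], [0, 0, 0, 0, 0, 0]]
  claw: -1

```text
clock: 11.83
eef_pos: [468.0, -17.9, 20.1]
tool_rot: [-3.141, -0.0, -0.725]
force: [-1.3, 0.4, 6.0]
width: 29.1
```

Run:
```python
from h import *
im=save('wrist','w9.png');s=sensors.read_state();print(s['eef_pos'],np.degrees(s['tool_rot']),s['clock'],s['force'],s['width'])
i=dict(np.load('pics/w8.npz'));C=cloud(i);g=i['pixels'].astype(int)
b=(C[...,2]>39)&(C[...,2]<46)&(C[...,1]>-85)&(C[...,1]<-30)&(C[...,0]>588)&(C[...,0]<625)
q=C[b][:,:2]; print('arm jig y',np.percentile(q@T_-114,[1,5,50,95,99]).round(1),'expected -110..-92')
```

```text
[467.9701659  -17.87974456  20.13094593] [-1.79957875e+02 -8.50234746e-03 -4.15576535e+01] 11.8833 [-0.76202722  1.1412327   5.63176451] 28.916697381348875
arm jig y [-109.2 -108.4 -100.   -92.3  -91.9] expected -110..-92
```

View pics/w9.png

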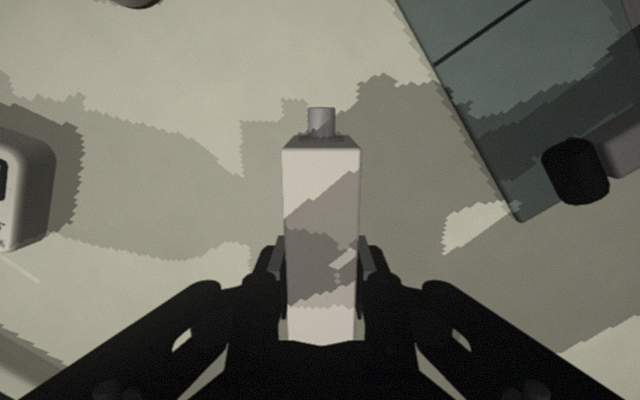

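The blank at (320,240) is held with an opening of 29 mm. The measured stop bar spans jig y -109 to -92 as expected, so the jig frame checks out. I'll lift, turn and move above the bed with 7–8 mm margins.

```bash
python3 -c "
from h import *
print(jw(8,-26),jw(15,-34.5));plan(*jw(8,-26),100,-6.9)"
```

```text
[625.58521514  12.93787443] [631.51335341   3.65847915]
shift [  97.5 -127.7  -79.8] turn [-4.000e-02 -2.000e-02 -3.466e+01] from [468.  -17.9  20.1] [-1.7996e+02 -1.0000e-02 -4.1560e+01] t 11.8833
```

Call:
arm_command:
  rows:
    - [[0, 0, -15, 0, 0, 0], [0, 0, -40, 0, 0, 0], [0, 0, -65, 0, 0, 0], [0, 0, -80, 0, 0, 0], [15, -20, -80, 0, 0, -5], [31, -41, -80, 0, 0, -11], [48, -63, -80, 0, 0, -17], [65, -85, -80, 0, 0, -23], [81, -106, -80, 0, 0, -29], [92, -120, -80, 0, 0, -33], [97.5, -127.7, -80, 0, 0, -34.7], [97.5, -127.7, -80, 0, 0, -34.7], [97.5, -127.7, -80, 0, 0, -34.7], [97.5, -127.7, -80, 0, 0, -34.7]]

```text
clock: 13.05
eef_pos: [623.8, 12.4, 99.1]
tool_rot: [3.141, 0.002, -0.121]
force: [-1.2, -0.1, -2.1]
width: 29.0
```

Run:
```python
from h import *
im=save('wrist','w10.png');s=sensors.read_state();print(s['eef_pos'],np.degrees(s['tool_rot']),s['clock'],s['force'],s['width'])
C=cloud(im);t=((C[...,2]>124)&(C[...,2]<136)).astype(np.uint8)
n,l,st,ce=cv2.connectedComponentsWithStats(t)
for i in range(1,n):
  if st[i,4]>800:
    c,_=cv2.findContours((l==i).astype(np.uint8),0,cv2.CHAIN_APPROX_NONE);z=np.median(C[l==i][:,2])
    p=np.array([world(im,u,v,z) for u,v in max(c,key=len)[:,0]])[:,:2].astype(np.float32);print(st[i],z,cv2.minAreaRect(p))
plan(*jw(8,-26),29,-6.9)
```

```text
[623.89211568  12.47910628  99.33611159] [ 1.79980591e+02  1.19520698e-01 -6.94808436e+00] 13.1 [-0.25904321  1.14049847 -1.83891318] 28.963848290548256
[  253   145   138   201 15215] 129.50015495964328 ((627.9266357421875, 25.705692291259766), (90.0488510131836, 54.739654541015625), 67.67111206054688)
shift [ 1.8 -0.7 70.3] turn [ 0.02  0.12 -0.05] from [623.9  12.5  99.3] [ 1.7998e+02  1.2000e-01 -6.9500e+00] t 13.1
```

View pics/w10.png

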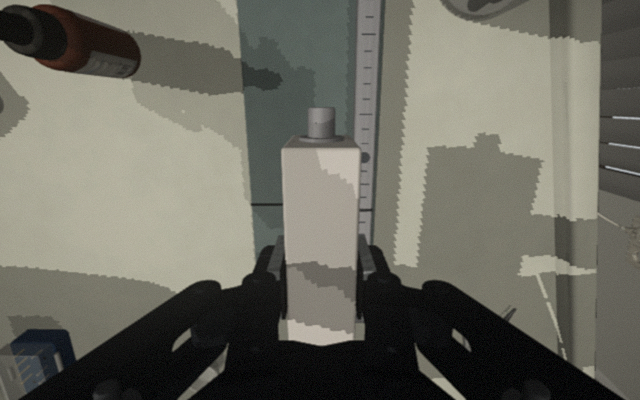

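The blank sits square in the hand, with the mandrel at (321,122) as before and the fence line parallel to it. I'll descend to just above the bed.

Call:
arm_command:
  rows:
    - [[1.8, -0.7, 15, 0, 0, 0], [1.8, -0.7, 35, 0, 0, 0], [1.8, -0.7, 52, 0, 0, 0], [1.8, -0.7, 62, 0, 0, 0], [1.8, -0.7, 67, 0, 0, 0], [1.8, -0.7, 70, 0, 0, 0], [1.8, -0.7, 70, 0, 0, 0], [1.8, -0.7, 70, 0, 0, 0]]

```text
clock: 13.77
eef_pos: [627.8, 13.1, 30.2]
tool_rot: [3.142, -0.001, -0.12]
force: [0.5, -0.7, -1.8]
width: 29.1
```

Run:
```python
from h import *
im=save('scene','s11.png');s=sensors.read_state();p=s['eef_pos'];print(p,np.degrees(s['tool_rot']),s['clock'],s['force'],s['width'],'jig',p[:2]@N-611.5,p[:2]@T_-114)
b=cv2.imread('pics/s11.png');cv2.imwrite('pics/s11c.png',cv2.resize(b[130:230,280:400],(720,600),interpolation=cv2.INTER_CUBIC))
```

```text
[627.99966299  13.12859717  30.48360141] [-1.79996305e+02 -8.72311882e-02 -6.87477215e+00] 13.8167 [ 0.19458594 -0.01016881 -1.59035352] 29.00173666689586 jig 10.374047996428317 -25.520594468776338
```

View pics/s11c.png

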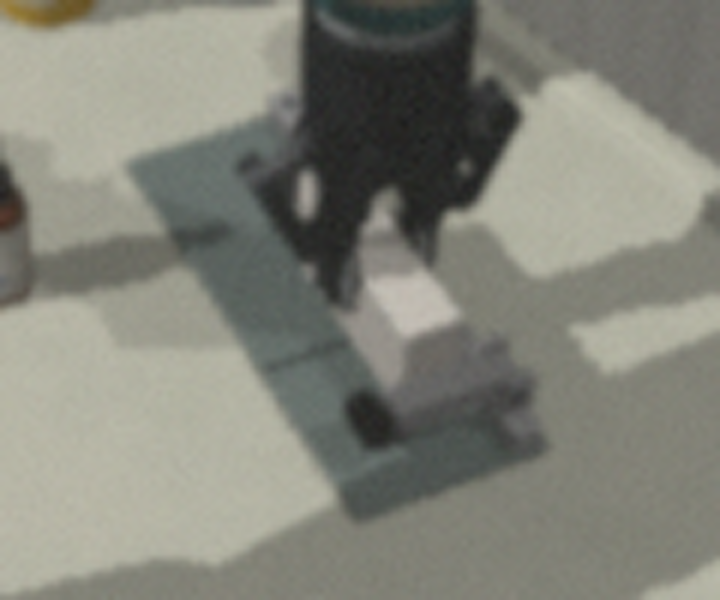

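The blank at (405,310) in the crop hovers on the bed beside the stop. I'll ease it towards the fence.

Call:
arm_command:
  rows:
    - [[1, 0, 0.5, 0, 0, 0], [2, 0, 1, 0, 0, 0], [3, 0, 1, 0, 0, 0], [3.6, 0, 1, 0, 0, 0], [3.6, 0, 1, 0, 0, 0], [3.6, 0, 1, 0, 0, 0]]

```text
clock: 14.32
eef_pos: [631.0, 12.9, 28.7]
tool_rot: [-3.142, -0.0, -0.12]
force: [0.3, -0.1, -1.6]
width: 29.1
```

```bash
cat > st.py <<'E'
from h import *
s=sensors.read_state();p=s['eef_pos'];f=s['force'];print(p.round(1),np.degrees(s['tool_rot']).round(2),s['clock'],'w',s['width'].round(1),'jig',(p[:2]@N-611.5).round(2),(p[:2]@T_-114).round(2),'F jig',(f[:2]@N).round(1),(f[:2]@T_).round(1),f[2].round(1))
E
python3 st.py
```

```text
Traceback (most recent call last):
  File "st.py", line 2, in <module>
    s=sensors.read_state();p=s['eef_pos'];f=s['force'];print(p.round(1),np.degrees(s['tool_rot']).round(2),s['clock'],'w',s['width'].round(1),'jig',(p[:2]@N-611.5).round(2),(p[:2]@T_-114).round(2),'F jig',(f[:2]@N).round(1),(f[:2]@T_).round(1),f[2].round(1))
                                                                                                                          ^^^^^^^^^^^^^^^^
AttributeError: 'float' object has no attribute 'round'
```

Call:
arm_command:
  rows:
    - [[0.5, 0, 0, 0, 0, 0], [1, 0, 0, 0, 0, 0], [1.5, 0, 0, 0, 0, 0], [2, 0, 0, 0, 0, 0], [2, 0, 0, 0, 0, 0], [2, 0, 0, 0, 0, 0]]

```text
clock: 14.82
eef_pos: [632.1, 12.7, 28.5]
tool_rot: [-3.142, 0.002, -0.12]
force: [-2.3, 0.4, -0.8]
width: 28.8
```

```bash
sed -i "s/s\['width'\].round(1)/round(float(s['width']),1)/" st.py; python3 st.py
```

```text
[632.1  12.7  28.5] [-1.80e+02  9.00e-02 -6.86e+00] 14.8167 w 28.8 jig 14.52 -25.47 F jig -2.3 0.1 -0.8
```

The fence is touched at jig x of about 14.5–15. Now I'll slide the blank towards the stop.

Call:
arm_command:
  rows:
    - [[0, 1.5, 0, 0, 0, 0], [0, 3, 0, 0, 0, 0], [0, 4.5, 0, 0, 0, 0], [0, 6, 0, 0, 0, 0], [0, 7, 0, 0, 0, 0], [0, 7.5, 0, 0, 0, 0], [0, 8, 0, 0, 0, 0], [0, 8, 0, 0, 0, 0], [0, 8, 0, 0, 0, 0]]

```text
clock: 15.57
eef_pos: [631.3, 5.0, 28.5]
tool_rot: [-3.141, 0.001, -0.12]
force: [-5.2, 2.2, -3.2]
width: 29.3
```

```bash
python3 st.py
```

```text
[631.3   5.   28.5] [-1.7998e+02  8.0000e-02 -6.8500e+00] 15.5667 w 29.3 jig 14.6 -33.18 F jig -5.5 1.6 -3.2
```

Call:
arm_command:
  rows:
    - [[0, 0.5, 0, 0, 0, 0], [0, 1, 0, 0, 0, 0], [0, 1.5, 0, 0, 0, 0], [0, 1.5, 0, 0, 0, 0], [0, 1.5, 0, 0, 0, 0]]

```text
clock: 15.98
eef_pos: [631.2, 4.6, 28.5]
tool_rot: [-3.14, 0.002, -0.119]
force: [-3.2, 5.1, -1.7]
width: 29.2
```

```bash
python3 st.py
```

```text
[631.2   4.6  28.5] [-1.799e+02  9.000e-02 -6.830e+00] 15.9833 w 29.2 jig 14.6 -33.56 F jig -3.8 4.7 -1.7
```

Call:
arm_command:
  rows:
    - [[0, 0.5, 0.5, 0, 0, 0], [0, 1, 1, 0, 0, 0], [0, 1, 1.5, 0, 0, 0], [0, 1, 1.5, 0, 0, 0], [0, 1, 1.5, 0, 0, 0]]

```text
clock: 16.4
eef_pos: [631.2, 4.6, 28.2]
tool_rot: [-3.138, 0.001, -0.119]
force: [-6.3, 6.5, 7.6]
width: 29.2
```

```bash
python3 st.py
```

```text
[631.2   4.6  28.2] [-1.7981e+02  8.0000e-02 -6.8000e+00] 16.4 w 29.2 jig 14.62 -33.55 F jig -7.0 5.7 7.6
```

All three contacts are felt (bed 7.6 N, fence 7 N, stop 5.7 N). I'll ease off, release, and lift clear.

Call:
arm_command:
  rows:
    - [[0, -0.5, -0.7, 0, 0, 0], [-0.5, -1, -1, 0, 0, 0], [-0.5, -1, -1, 0, 0, 0], [-0.5, -1, -1, 0, 0, 0]]

```text
clock: 16.73
eef_pos: [631.2, 4.6, 28.3]
tool_rot: [-3.14, 0.0, -0.119]
force: [-4.2, 5.5, -0.3]
width: 29.0
```

Call:
arm_command:
  rows:
    - [[0, 0, 0, 0, 0, 0], [0, 0, 0, 0, 0, 0], [0, 0, 0, 0, 0, 0], [0, 0, 0, 0, 0, 0], [0, 0, 0, 0, 0, 0], [0, 0, -5, 0, 0, 0], [0, 0, -20, 0, 0, 0], [0, 0, -50, 0, 0, 0], [0, 0, -85, 0, 0, 0], [0, 0, -120, 0, 0, 0], [0, 0, -120, 0, 0, 0], [0, 0, -120, 0, 0, 0]]
  claw: 0.3

```text
clock: 17.73
eef_pos: [633.1, 2.9, 151.0]
tool_rot: [-3.141, -0.006, -0.12]
force: [-0.7, 0.4, -0.6]
width: 55.7
```

```bash
cat > chk.py <<'E'
import sys
from h import *
n=sys.argv[1];z0=58.5
im=save('wrist','w%s.png'%n);C=cloud(im);g=im['pixels'].astype(int)
t=((C[...,2]>52)&(C[...,2]<64)&(g.sum(2)>200)&(C[...,0]>560)&(C[...,0]<690)&(C[...,1]>-100)&(C[...,1]<110)).astype(np.uint8)
nn,l,st,ce=cv2.connectedComponentsWithStats(t)
for i in range(1,nn):
  if st[i,4]>800:
    c,_=cv2.findContours((l==i).astype(np.uint8),0,cv2.CHAIN_APPROX_NONE);z=np.median(C[l==i][:,2])
    p=np.array([world(im,u,v,58.) for u,v in max(c,key=len)[:,0]])[:,:2].astype(np.float32)
    r=cv2.minAreaRect(p);j=np.c_[p@N-611.5,p@T_-114];print(st[i],'z',z.round(1),r,'jig ctr',np.array(r[0])@N-611.5,np.array(r[0])@T_-114,'jig ext',np.percentile(j,[1,99],axis=0).round(1))
E
python3 chk.py 12; python3 st.py
```

```text
[ 298  122   40  138 5141] z 58.6 ((631.4866333007812, 4.69818115234375), (114.312255859375, 29.881059646606445), 83.228271484375) jig ctr 14.848566907742907 -33.47103827620634 jig ext [[ -0.1 -90.6]
 [ 29.9  23.7]]
[631.6   3.4 149.1] [-1.7997e+02 -9.0000e-02 -6.8600e+00] 17.7833 w 55.5 jig 15.13 -34.79 F jig -0.2 0.1 0.4
```

View pics/w12.png

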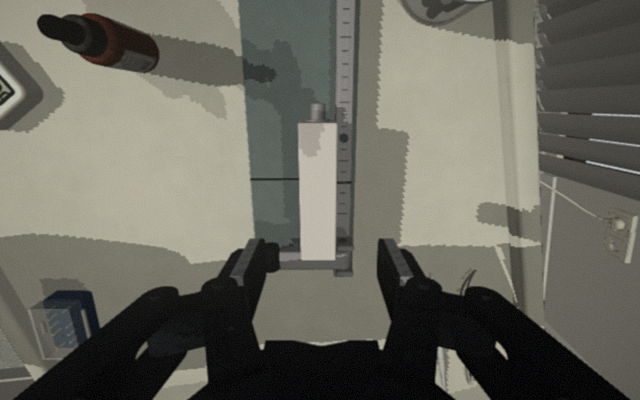

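The blank rests at jig (14.8, -33.5) with its top at 58.6, parallel to the fence within 0.1°. Its end at (318,260) meets the lowered stop. The +y pinching finger will stay at jig x below -19, clear of the blank (x ≥ 0). Next I'll move to the knob.

```bash
python3 -c "
from h import *
print(jw(-30,-100.5));plan(*jw(-30,-100.5),150,83.1)"
```

```text
[578.91024166 -56.45734767]
shift [-45.2  65.7  -1. ] turn [ 5.000e-02 -1.000e-01 -8.996e+01] from [631.6   3.4 149.1] [-1.7997e+02 -9.0000e-02 -6.8600e+00] t 17.7833
```

Call:
arm_command:
  rows:
    - [[-15, 22, 0, 0, 0, -7], [-30, 44, 0, 0, 0, -14], [-45, 66, 0, 0, 0, -21], [-45, 66, 0, 0, 0, -28], [-45, 66, 0, 0, 0, -35], [-45, 66, 0, 0, 0, -42], [-45, 66, 0, 0, 0, -49], [-45, 66, 0, 0, 0, -56], [-45, 66, 0, 0, 0, -63], [-45, 66, 0, 0, 0, -70], [-45, 66, 0, 0, 0, -77], [-45, 66, 0, 0, 0, -84], [-45, 66, 0, 0, 0, -90], [-45, 66, 0, 0, 0, -90], [-45, 66, 0, 0, 0, -90], [-45, 66, 0, 0, 0, -90]]

```text
clock: 19.12
eef_pos: [578.1, -56.9, 147.4]
tool_rot: [-3.14, -0.0, 1.448]
force: [-0.3, 0.3, -0.6]
width: 55.7
```

```bash
python3 chk.py 13
python3 - <<'E'
from h import *
i=dict(np.load('pics/w13.npz'));C=cloud(i);g=i['pixels'].astype(int)
b=(C[...,2]>28)&(C[...,2]<50)&(C[...,1]>-80)&(C[...,1]<-35)&(C[...,0]>560)&(C[...,0]<595)&(g.sum(2)<150)
q=C[b];print(len(q),np.percentile(np.c_[q[:,:2]@N-611.5,q[:,:2]@T_-114,q[:,2]],[2,50,98],axis=0).round(1))
plan(*jw(-30,-100.5),20,83.1)
E
python3 st.py
```

```text
[ 333  230  140   37 3969] z 58.4 ((629.2205810546875, 4.192192077636719), (114.87590789794922, 32.469356536865234), 83.60094451904297) jig ctr 12.659714831157771 -34.24559899853769 jig ext [[ -3.1 -91.6]
 [ 29.1  23.1]]
541 [[ -38.9 -111.7   36. ]
 [ -32.3 -100.7   42. ]
 [ -22.8  -89.8   44.3]]
shift [  0.5   0.8 127.6] turn [-0.07  0.   -0.09] from [578.2 -56.9 147.6] [-179.93    0.     83.01] t 19.1667
[578.2 -56.9 147.6] [-179.93    0.     83.01] 19.1667 w 55.9 jig -30.61 -100.98 F jig -0.3 -1.3 0.3
```

View pics/w13.png

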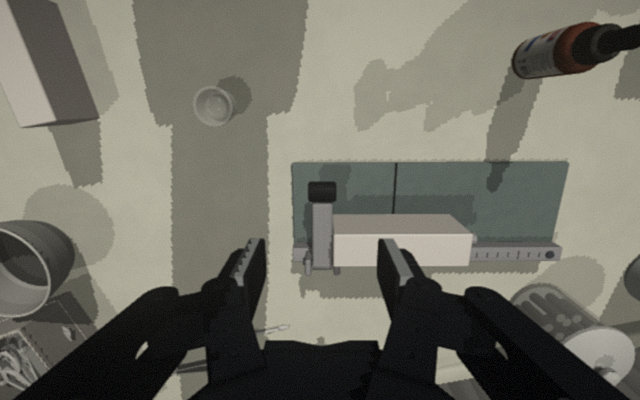

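The knob at (322,192) is between the jaws, and the blank at (402,245) abuts the bar. I'll descend and pinch.

Call:
arm_command:
  rows:
    - [[0.5, 0.5, 30, 0, 0, 0], [0.5, 0.5, 65, 0, 0, 0], [0.5, 0.5, 95, 0, 0, 0], [0.5, 0.5, 112, 0, 0, 0], [0.5, 0.5, 122, 0, 0, 0], [0.5, 0.5, 127, 0, 0, 0], [0.5, 0.5, 127, 0, 0, 0], [0.5, 0.5, 127, 0, 0, 0]]

```text
clock: 19.83
eef_pos: [580.0, -56.5, 22.0]
tool_rot: [3.14, 0.0, 1.451]
force: [0.8, 0.1, 0.0]
width: 55.6
```

Call:
arm_command:
  rows:
    - [[0, 0, 0, 0, 0, 0], [0, 0, 0, 0, 0, 0], [0, 0, 0, 0, 0, 0], [0, 0, 0, 0, 0, 0], [0, 0, 0, 0, 0, 0], [0, 0, 0, 0, 0, 0]]
  claw: -1

```text
clock: 20.33
eef_pos: [580.1, -56.6, 22.4]
tool_rot: [3.14, -0.0, 1.451]
force: [-0.7, -0.6, 6.3]
width: 22.4
```

```bash
python3 st.py
python3 - <<'E'
import numpy as np
for q in np.arange(0,1.81,.1): print(round(q,1),'ty',round(67*(1-np.cos(q)),1),'tz',round(-67*np.sin(q),1))
E
```

```text
[580.1 -56.6  22.4] [ 1.7989e+02 -1.0000e-02  8.3130e+01] 20.3333 w 22.4 jig -28.85 -100.46 F jig -0.6 -0.7 6.3
0.0 ty 0.0 tz -0.0
0.1 ty 0.3 tz -6.7
0.2 ty 1.3 tz -13.3
0.3 ty 3.0 tz -19.8
0.4 ty 5.3 tz -26.1
0.5 ty 8.2 tz -32.1
0.6 ty 11.7 tz -37.8
0.7 ty 15.8 tz -43.2
0.8 ty 20.3 tz -48.1
0.9 ty 25.4 tz -52.5
1.0 ty 30.8 tz -56.4
1.1 ty 36.6 tz -59.7
1.2 ty 42.7 tz -62.4
1.3 ty 49.1 tz -64.6
1.4 ty 55.6 tz -66.0
1.5 ty 62.3 tz -66.8
1.6 ty 69.0 tz -67.0
1.7 ty 75.6 tz -66.4
1.8 ty 82.2 tz -65.2
```

Call:
arm_command:
  rows:
    - [[0, 0, -3.3, 0, 0, 0], [0, 0.3, -6.7, 0, 0, 0], [0, 0.7, -10, 0, 0, 0], [0, 1.3, -13.3, 0, 0, 0], [0, 3, -19.8, 0, 0, 0], [0, 5.3, -26.1, 0, 0, 0], [0, 8.2, -32.1, 0, 0, 0], [0, 8.2, -32.1, 0, 0, 0], [0, 8.2, -32.1, 0, 0, 0]]

```text
clock: 21.08
eef_pos: [587.8, -57.5, 53.3]
tool_rot: [3.141, 0.0, 1.451]
force: [4.2, -0.8, -6.3]
width: 22.5
```

```bash
python3 st.py
python3 - <<'E'
from h import *
im=save('wrist','w14.png');C=cloud(im)
sub=C[262:302,302:343].reshape(-1,3);print(np.percentile(sub,[2,50,90,98],axis=0).round(1))
sd=save('side','d14.png');b=cv2.imread('pics/d14.png');cv2.imwrite('pics/d14c.png',cv2.convertScaleAbs(cv2.resize(b[170:260,260:380],(800,600),interpolation=cv2.INTER_CUBIC),alpha=1.5))
E
```

```text
[587.8 -57.5  53.3] [179.95   0.    83.13] 21.0833 w 22.5 jig -21.01 -100.49 F jig 4.2 -0.3 -6.3
[[584.  -76.3  12.7]
 [598.9 -58.7  64.5]
 [613.2 -50.8  72. ]
 [636.3 -49.1  72.8]]
```

View pics/w14.png

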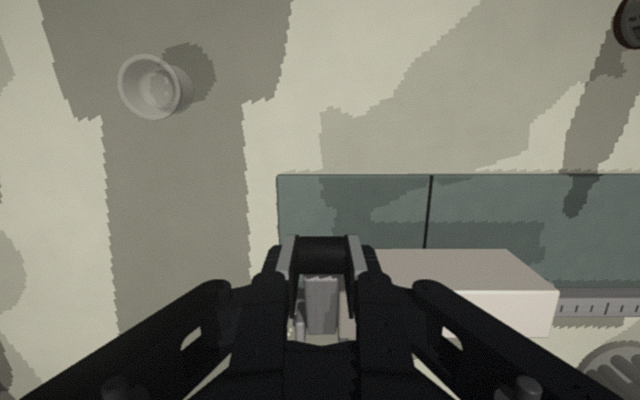

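View pics/d14c.png

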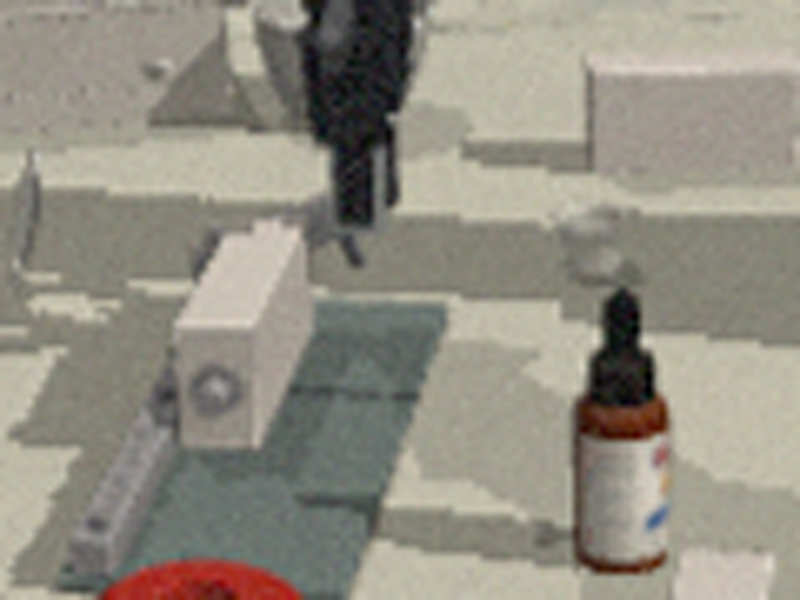

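The stop is rising without slip (knob about 64 high, q≈0.48) and the blank at (240,290) in the crop is still against the fence. I'll continue.

Call:
arm_command:
  rows:
    - [[0, 3.5, -5.7, 0, 0, 0], [0, 7.6, -11.1, 0, 0, 0], [0, 12.1, -16, 0, 0, 0], [0, 17.2, -20.4, 0, 0, 0], [0, 22.6, -24.3, 0, 0, 0], [0, 28.4, -27.6, 0, 0, 0], [0, 34.5, -30.3, 0, 0, 0], [0, 40.9, -32.5, 0, 0, 0], [0, 40.9, -32.5, 0, 0, 0], [0, 40.9, -32.5, 0, 0, 0]]

```text
clock: 22.02
eef_pos: [628.6, -62.3, 86.4]
tool_rot: [3.14, -0.0, 1.452]
force: [-2.2, 0.6, -3.9]
width: 22.2
```

```bash
python3 st.py
python3 - <<'E'
from h import *
im=save('wrist','w15.png')
sd=save('side','d15.png');b=cv2.imread('pics/d15.png');cv2.imwrite('pics/d15c.png',cv2.convertScaleAbs(cv2.resize(b[170:260,260:380],(800,600),interpolation=cv2.INTER_CUBIC),alpha=1.5))
E
```

```text
[628.6 -62.3  86.4] [179.93  -0.    83.18] 22.0167 w 22.2 jig 20.07 -100.37 F jig -2.2 0.4 -3.9
```

View pics/w15.png

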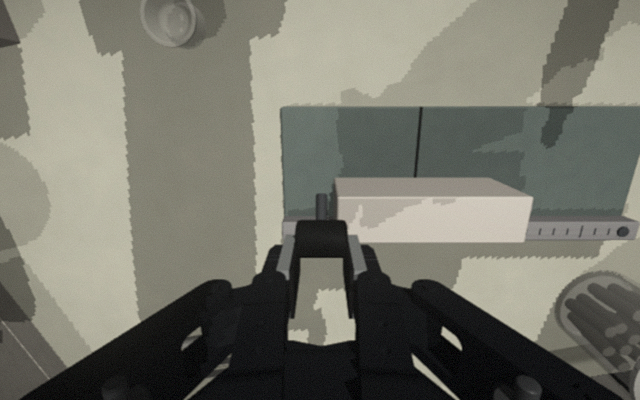

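View pics/d15c.png

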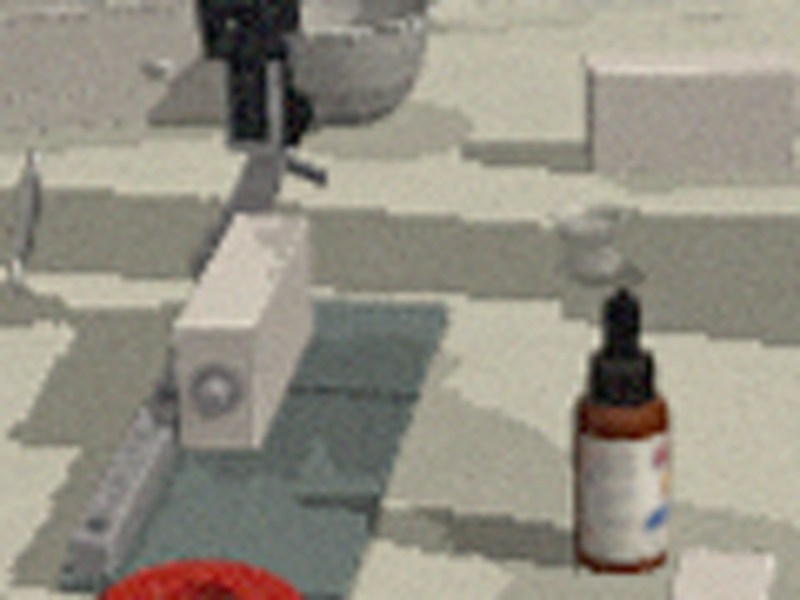

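The knob at (322,240) is at the pad edge and lagging. I'll let go, step back towards the robot, shut the fingers, and push it over from the front at a height well above the blank.

Call:
arm_command:
  rows:
    - [[0, 0, 0, 0, 0, 0], [0, 0, 0, 0, 0, 0], [0, 0, 0, 0, 0, 0], [0, 0, 0, 0, 0, 0], [0, -10, 0, 0, 0, 0], [0, -25, 0, 0, 0, 0], [0, -40, 0, 0, 0, 0], [0, -48, 0, 0, 0, 0], [0, -48, 0, 0, 0, 0], [0, -48, 0, 0, 0, 0]]
  claw: 0.3

```text
clock: 22.95
eef_pos: [581.3, -56.7, 86.3]
tool_rot: [3.14, -0.0, 1.451]
force: [0.8, -0.7, 0.5]
width: 55.7
```

Call:
arm_command:
  rows:
    - [[0, 0, 0, 0, 0, 0], [0, 0, 0, 0, 0, 0], [0, 0, 0, 0, 0, 0], [0, 0, 0, 0, 0, 0], [0, 0, 0, 0, 0, 0], [0, 0, 0, 0, 0, 0], [0, 0, 0, 0, 0, 0]]
  claw: -1

```text
clock: 23.53
eef_pos: [580.4, -56.6, 85.7]
tool_rot: [-3.141, 0.0, 1.451]
force: [-0.5, 0.6, -0.8]
width: 0.1
```

```bash
python3 st.py
python3 - <<'E'
from h import *
im=save('scene','s16.png');C=cloud(im);g=im['pixels'].astype(int)
b=cv2.imread('pics/s16.png');cv2.imwrite('pics/s16c.png',cv2.resize(b[110:230,290:410],(600,600),interpolation=cv2.INTER_CUBIC))
E
```

```text
[580.4 -56.6  85.7] [-179.99    0.     83.14] 23.5333 w 0.1 jig -28.54 -100.47 F jig -0.6 0.5 -0.8
```

View pics/s16c.png

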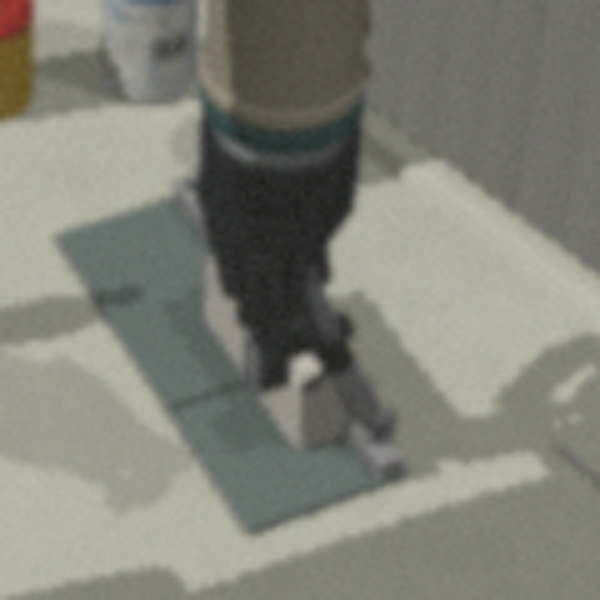

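The stop at (355,390) is up behind the shut fingers, with the blank undisturbed in front. Now I'll push the knob back.

Call:
arm_command:
  rows:
    - [[0, 6, 2, 0, 0, 0], [0, 12, 3, 0, 0, 0], [0, 18, 3, 0, 0, 0], [0, 23, 3, 0, 0, 0], [0, 28, 3, 0, 0, 0], [0, 33, 3, 0, 0, 0], [0, 38, 3, 0, 0, 0], [0, 43, 3, 0, 0, 0], [0, 48, 3, 0, 0, 0], [0, 52, 3, 0, 0, 0], [0, 55, 3, 0, 0, 0], [0, 55, 3, 0, 0, 0], [0, 55, 3, 0, 0, 0]]

```text
clock: 24.67
eef_pos: [635.5, -63.2, 82.8]
tool_rot: [3.141, -0.0, 1.451]
force: [0.0, -0.3, 0.4]
width: 0.1
```

```bash
python3 st.py
```

```text
[635.5 -63.2  82.8] [179.94  -0.    83.13] 24.6667 w 0.1 jig 26.99 -100.43 F jig 0.1 -0.3 0.4
```

Call:
arm_command:
  rows:
    - [[0, 1.5, 0, 0, 0, 0], [0, 3, 0, 0, 0, 0], [0, 4.5, 0, 0, 0, 0], [0, 6, 0, 0, 0, 0], [0, 6, 0, 0, 0, 0], [0, 6, 0, 0, 0, 0]]

```text
clock: 25.17
eef_pos: [636.0, -63.3, 82.6]
tool_rot: [-3.132, -0.0, 1.451]
force: [-10.8, 1.7, 9.2]
width: -0.1
```

```bash
python3 st.py;python3 - <<'E'
from h import *
im=save('wrist','w17.png')
E
```

```text
[636.  -63.3  82.6] [-179.42   -0.     83.13] 25.1667 w -0.1 jig 27.54 -100.43 F jig -10.9 0.4 9.2
```

View pics/w17.png

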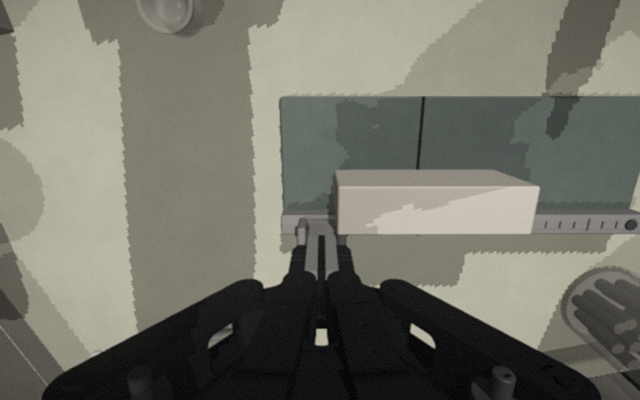

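The fingers stop at jig x = 27.5 against about 11 N, which is the limit. I'll back off, lift and check.

Call:
arm_command:
  rows:
    - [[0, -10, 0, 0, 0, 0], [0, -25, -5, 0, 0, 0], [0, -45, -25, 0, 0, 0], [0, -70, -55, 0, 0, 0], [0, -95, -85, 0, 0, 0], [0, -115, -115, 0, 0, 0], [0, -130, -130, 0, 0, 0], [0, -130, -130, 0, 0, 0], [0, -130, -130, 0, 0, 0], [0, -130, -130, 0, 0, 0]]

```text
clock: 26.05
eef_pos: [512.7, -48.4, 212.4]
tool_rot: [3.141, -0.0, 1.451]
force: [0.5, -0.3, 0.4]
width: 0.2
```

```bash
python3 chk.py 18; python3 st.py
python3 - <<'E'
from h import *
sc=save('scene','s18.png');sd=save('side','d18.png');i=dict(np.load('pics/w18.npz'))
for nm,i in (('w',i),('s',sc)):
  C=cloud(i);g=i['pixels'].astype(int);J=np.stack([C[...,:2]@N-611.5,C[...,:2]@T_-114,C[...,2]],-1)
  b=(J[...,0]>10)&(J[...,0]<75)&(J[...,1]>-120)&(J[...,1]<-82)&(J[...,2]>80)&(J[...,2]<125)
  k=b&(g.sum(2)<130);q=J[k];print(nm,len(q),np.percentile(q,[1,50,99],axis=0).round(1) if len(q) else '')
b=cv2.imread('pics/s18.png');a=cv2.imread('pics/d18.png')
f=lambda x:cv2.convertScaleAbs(cv2.resize(x,(400,400),interpolation=cv2.INTER_CUBIC),alpha=1.4)
cv2.imwrite('pics/c18.png',np.hstack([f(b[110:230,290:410]),f(a[160:260,250:350])]))
E
```

```text
[ 354  262   82   27 1646] z 58.4 ((629.9640502929688, 17.4554443359375), (88.57454681396484, 32.278568267822266), 83.11437225341797) jig ctr 11.804394176981418 -20.989089897189388 jig ext [[ -4.3 -65.2]
 [ 27.9  23.2]]
[512.5 -48.4 211.9] [-179.99    0.     83.14] 26.1 w 0.1 jig -96.88 -100.46 F jig 0.1 0.6 -0.7
w 182 [[  39.2 -105.8   97.8]
 [  43.1 -100.5  107.5]
 [  51.7  -95.1  110.1]]
s 10 [[  41.1 -111.9   99.2]
 [  46.1 -109.9  105.6]
 [  49.9  -99.1  110.9]]
```

View pics/w18.png

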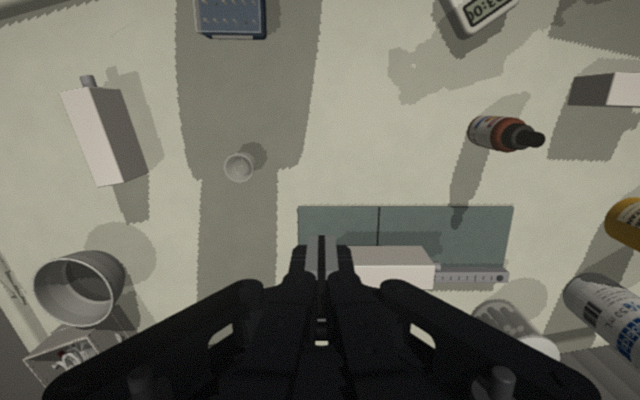

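View pics/c18.png

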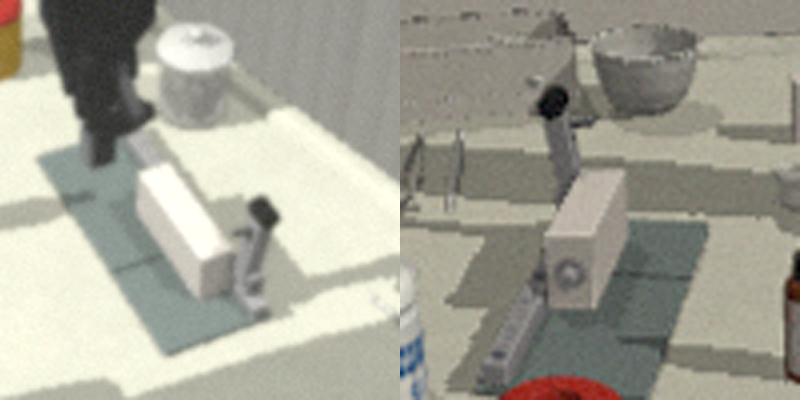

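The knob's front is at jig x = 39, so its centre is at about 48 (q≈1.73, against 1.75 at the limit). The crops show it leaning back and the blank standing on the fence. One last overhead check of the blank, the same view as before.

Call:
arm_command:
  rows:
    - [[0, 0, 0, 0, 0, 7], [0, 0, 0, 0, 0, 14], [0, 0, 0, 0, 0, 21], [5, 8, 0, 0, 0, 28], [10, 16, 0, 0, 0, 35], [20, 32, 5, 0, 0, 42], [30, 50, 10, 0, 0, 49], [40, 70, 20, 0, 0, 56], [50, 90, 30, 0, 0, 63], [60, 105, 40, 0, 0, 70], [66, 112, 50, 0, 0, 77], [66, 112, 50, 0, 0, 84], [66, 112, 50, 0, 0, 90], [66, 112, 50, 0, 0, 90], [66, 112, 50, 0, 0, 90], [66, 112, 50, 0, 0, 90]]
  claw: 1

```text
clock: 27.53
eef_pos: [630.9, 3.7, 162.2]
tool_rot: [3.141, 0.001, -0.117]
force: [-0.6, 0.1, 0.0]
width: 85.7
```

```bash
python3 chk.py 19; python3 st.py
```

```text
[ 303  122   38  133 4732] z 58.6 ((631.4356689453125, 4.256980895996094), (114.70533752441406, 29.872102737426758), 83.22724914550781) jig ctr 14.85097607376531 -33.9151657665159 jig ext [[ -0.1 -91.3]
 [ 29.8  23.5]]
[630.9   3.7 162.5] [ 1.80e+02  2.00e-02 -6.75e+00] 27.5833 w 85.4 jig 14.41 -34.57 F jig -0.8 -0.8 0.4
```

View pics/w19.png

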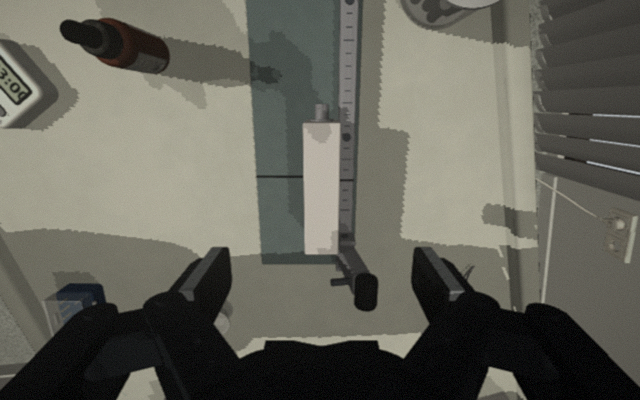

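The blank at (321,190) is unchanged: jig (14.85, -33.9), upright, within 0.1° of parallel. The stop leans back at (362,290) and the gripper is clear of everything. I'm handing the job in.

```bash
python3 -c "
from cell import order
print(order.finish_job())"
```

```text
the job is handed in; nothing more can be done
None
```

The long blank is gauged in the jig and the stop is flipped fully up again. I handed the job in at about 27.6 s of the 64 s; no verdict is reported.

**What I did**
- **Stop down:** the pinch slid on the knob and left the stop about 0.1 rad high. I let go and pressed it down with the shut fingers until it stopped hard; the bar top then read 42.4 mm against 42 when level.
- **Blank placed:** I set the long blank on the bed and slid it until I felt bed, fence and stop.
- **Stop up:** I raised it by pinching, let go when the knob slipped to the edge of the pads, then pushed it back with the shut fingers to its limit.

**Last checks**
- **Blank position:** its centre is at jig x = 14.9 mm (nominal 15) and its plain end at about y = -91.4 mm (nominal -92). It is parallel to the fence within about 0.1°, with its top at 58.6 mm (nominal 58).
- **Stop angle:** the knob position gives about 1.73 rad, against 1.75 at the limit.
- **Other things:** I saw no bystander or other blank moved in the last views, though I did not re-measure them. The gripper was clear of everything.

**Disagreement:** overhead views put the plain end between -91.0 and -91.6 mm, all short of the -92 that contact implies. That is within the 2 mm camera calibration and inside the tolerance.

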